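# Put the bench things away by kind

## Task

Tidy the mixed handful away by kind: stand the small brown pot and the cream bottle upright inside the blue bin, stand the two loose yellow test cells upright in the two empty bays of the grey cell tray, one in each bay, and lay the black marker pen flat in the pink bin. Leave the tall brown bottle that is already in the blue bin standing where it is.

Things in the scene. Friction and masses are not known exactly. Their poses are not given: they have to be found in the camera images.
- ink_pot: Small dark brown round pot with a black cap, loose, standing on the worktop among the others: 32 mm diameter, 58 mm tall (body to 46 mm, cap 24 mm across above). Origin at the centre of its underside, z up.
- cream_bottle: Cream-coloured round bottle with a brown cap, loose, standing: 32 mm diameter, 98 mm tall (body to 84 mm). Origin at the centre of its underside, z up.
- cell_1: Loose yellow and black cylindrical test cell with a silver top, standing: 26 mm diameter, 48 mm tall. Origin at the centre of its underside, z up. Same as cell_2.
- cell_2: Loose yellow and black cylindrical test cell with a silver top, standing: 26 mm diameter, 48 mm tall. Origin at the centre of its underside, z up. Same as cell_1.
- marker: Black marker pen lying on the worktop at the right, loose: 131 mm long along its own y axis, 11 mm wide, 12 mm high. Origin at the middle of its length, on its underside.
- blue_bin: Blue open parts bin for bottles, fixed to the worktop: 124 mm (its x) by 252 mm (its y), 74 mm high. Origin at the centre of its underside. Inside 108 mm by 236 mm; the floor is 3 mm above the origin and the walls are about 3 mm thick. The tall brown bottle stands at its -y end; the rest of it is empty.
- pink_bin: Pink open bin for pens, fixed to the worktop: 220 mm (its x) by 130 mm (its y), 60 mm high. Origin at the centre of its underside. Inside 200 mm by 110 mm; the floor is 3 mm above the origin. A blue pen, fixed, lies in it along x at y = +36 mm; the rest is empty.
- cell_tray: Grey test-cell tray, fixed: flange 82 (x) by 236 mm (y); walls 22 mm high, 4 mm thick. Origin: centre of underside. A row of four bays with green floors, 46 x 46 mm inside, floor 4 mm above the origin, centred at x = 0, y = -75, -25, +25, +75 mm. Those at y = -75 and +25 mm hold fixed cells like the loose ones; those at y = -25 and +75 mm are empty.
- tall_bottle: Tall dark brown bottle with a black cap, loose, standing in the blue bin at its -y end: 44 mm diameter, 146 mm tall. Origin at the centre of its underside. It stays where it is.

How it is judged:
By the outcome, as a careful person would: the job done as asked, in the order asked, and still so for the second after the job is handed in, with the robot touching nothing.
It also fails if it takes over 128 s, if anything falls off the work surface, if the arm or the gripper's body presses on something with over 40 N, if the wrist force passes 120 N, or if a joint passes its speed limit or range.

## Robot

A 7-joint arm with a two-finger parallel gripper is mounted at the origin on a cart in front of the work surface, level with it; the furniture and walls round the work are solid. World frame = base frame: x ahead of the robot, y to its left, z up, the work surface at z = 0. Lengths are in m, angles in rad, forces in N, time in s.
With the tool pointing down it reaches from about 0.4 to 0.85 m from the base axis. Payload 4.5 kg.
Tool frame: the origin (TCP) lies on the centre line of the jaws, within the pads' length; the fingertips stand 11 mm ahead of it and the grasp point (between the pads) lies 8 mm behind it; z points along the fingers, x is the direction in which the jaws open and shut, and the axes are right-handed (so a half turn about z gives the same grasp; the last joint's range is limited). The gripper opens to 88 mm and grips with 3 to 60 N. Pads are 18 mm wide; open, the fingers measure 123 mm over their backs; the gripper's body (75 mm by 187 mm) begins 45 mm behind the grasp point.
Start: joints at [1.341, 0.689, -0.195, 1.565, 0.157, 0.902, -0.215], TCP at [0.163, -0.603, 0.218] pointing down, gripper open.
Joint ranges: [-3.01, 3.01], [-0.46, 2.08], [-1.47, 1.51], [0.13, 2.56], [-1, 4.14], [0.04, 2.09], [-2.66, 2.66]. Speed limits (rad/s): [2.57, 2.57, 3.14, 3.14, 3.14, 3.14, 3.14].

## Interface

Orientations are given as a unit quaternion [x, y, z, w].
In Python, from plant import r, vision, order, nets gives the robot as it stands.
- The arm moves only by the tool send_rows, never from a script. Its argument "series" is a list of rows, each an object with "delta_pos": the shift along the tool's x, y, z in cm, a list of three; "turn": the turn about the tool's z in degrees; "jaw": the closure, from 0 (fully open) to 1 (shut). In form: [{"delta_pos": [x, y, z], "turn": turn, "jaw": jaw}, ...]. A call has 1 to 8 rows; each row is the pose to reach, as a shift and turn from the pose commanded when the call began, along the tool's axes at that moment; what a row does not reach only later rows make up. A row lasts 1/12 s, in which the tool goes at most 41.7 mm and 7.16 degrees, less where a joint would pass 70% of its speed; a pose out of reach is approached as far as the arm can. A call with a gripper value outside its range is refused whole. The fingers move at their own pace and stop on an object; "force" is the grip in N (left out, the last holds). Time passes only in rows, so rows that repeat a pose let the fingers close. It gives the time, the measured TCP pose, the force and the opening at its end, in the units of the state.
- r.get_state(): the state, without advancing time (a new reading comes with each control period).
- vision.snapshot(name): name is "side" or "top" or "wrist"; returns the picture (400x640x3 uint8, blue, green, red); there is no depth.
- vision.camera_params(name): a dict with "intrinsics" (3x3 intrinsics, pixels), "extrinsics" (4x4, takes a point from world to camera coordinates). Camera axes: x right, y down, z forward; pixel columns grow to the right and rows downward; lengths in m; the calibration is good to about 2 mm. A picture is of the moment at which its call begins: read the wrist's pose just before it. camera_params takes no time and is no camera call; for the wrist camera it gives the pose at the moment of the call.
- order.finish_job(): hands the job in, once; it reports no verdict.
Trained networks look in the newest picture that a camera, given by its name, has taken for a name from the list of things; names that differ only in an ending like _2 or _b are one class to them, and where a whole thing is asked for, a point or a joint stands for the part that bears it (a point fixed in the world has none). Each returns a list of dicts, best first, with "score" (0 to 1); they miss things now and then, are a little off and sometimes report something else, mostly with a low value. They report only what shows in the picture. A call takes as long as a camera call.
- nets.boxes_of(camera, label): "location" ([row, column] as shares, 0 to 1, of the picture: columns of its width, rows of its height, amid what is visible of it).
- nets.trace(camera, label): "region" (400x640 bool, what is visible of it) and "location" ([row, column] as shares, 0 to 1, of the picture: columns of its width, rows of its height, amid what is visible of it).
The state is a dict: "clock": time; "q": joint angles; "qd": joint speeds; "joint_torque": joint torques, N m; "tool_pos": TCP position; "eef_rot": TCP orientation; "contact_force": force on the tool from outside, world axes, zero at the start; "moment": the same for the moment, N m; "opening": opening from 0.0 (shut) to 1.0 (fully open).
Only numpy, scipy, OpenCV 4.12 (cv2) and the standard library are available. Lean on these libraries where they do the work, as an engineer would, in place of code of your own. Each camera call takes 0.05 s, during which the arm holds its last target.

## Working session

There is one attempt and no reset: what is moved stays moved. The work goes in short steps, Python scripts to look and compute and a tool call to move; the robot and the scene stay as the last step left them, time stands still between calls to the robot, and variables do not carry over. Pictures are saved under pics/ and viewed, and the job is handed in when it is done.

Besides the shell and the picture viewer there is one more tool, called as name(argument=value, ...) on one line, values as JSON. send_rows: Moves the arm, as the interface text tells. Its arguments: {"type":"object","properties":{"series":{"type":"array"},"force":{"type":"number"}},"required":["series"]}

```bash
mkdir -p pics; ls; python3 - <<'E'
from plant import r, vision, order, nets
import cv2
print(r.get_state())
for n in ("side","top","wrist"):
    cv2.imwrite(f"pics/{n}0.png",vision.snapshot(n)); p=vision.camera_params(n); print(n,p)
E
```

```text
pics
{'clock': 0.0, 'q': array([ 1.34079303,  0.68996757, -0.19451966,  1.56635593,  0.15733786,
        0.90247196, -0.2151352 ]), 'qd': array([-6.48083349e-04, -3.62356333e-04, -1.67116009e-03, -2.19861135e-05,
        1.23396027e-03,  3.40495774e-04,  4.92344760e-04]), 'joint_torque': array([-4.52951062e-04, -5.27564120e+01, -1.26726441e+00, -1.53428417e+01,
       -5.27399895e-02,  6.49827954e-03,  1.85803915e-04]), 'tool_pos': array([ 0.16274156, -0.60275044,  0.21721728]), 'eef_rot': array([ 7.93986443e-01, -6.07934793e-01, -7.61934842e-04, -4.85446462e-04]), 'contact_force': array([-0.45274288,  0.20133666, -0.6158036 ]), 'moment': array([ 0.04696056, -0.00138008, -0.03661268]), 'opening': 1.0003449337454253}
side {'intrinsics': array([[496.80838968,   0.        , 327.32322641],
       [  0.        , 496.80838968, 202.1050119 ],
       [  0.        ,   0.        ,   1.        ]]), 'extrinsics': array([[ 0.92815151, -0.37196983,  0.01316141, -0.55414535],
       [-0.23838316, -0.6212345 , -0.74648588,  0.0940975 ],
       [ 0.28584655,  0.68971454, -0.66527108,  1.08655073],
  
[... 326 characters left out ...]
594,  0.00251444, -0.1925398 ,  0.55587275],
       [ 0.19244196, -0.02163516, -0.98106983,  1.12313293],
       [ 0.        ,  0.        ,  0.        ,  1.        ]])}
wrist {'intrinsics': array([[286.0220648 ,   0.        , 317.84344736],
       [  0.        , 286.0220648 , 204.611721  ],
       [  0.        ,   0.        ,   1.        ]]), 'extrinsics': array([[ 2.61359731e-01, -9.65241124e-01, -8.15009659e-04,
        -6.26310677e-01],
       [-9.16623528e-01, -2.48459893e-01,  3.13159688e-01,
        -4.38858887e-02],
       [-3.02477106e-01, -8.11002746e-02, -9.49700135e-01,
         3.89994117e-01],
       [ 0.00000000e+00,  0.00000000e+00,  0.00000000e+00,
         1.00000000e+00]])}
```

View pics/side0.png

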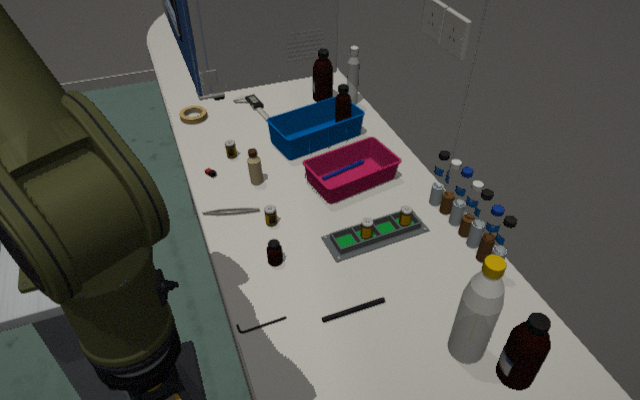

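View pics/top0.png

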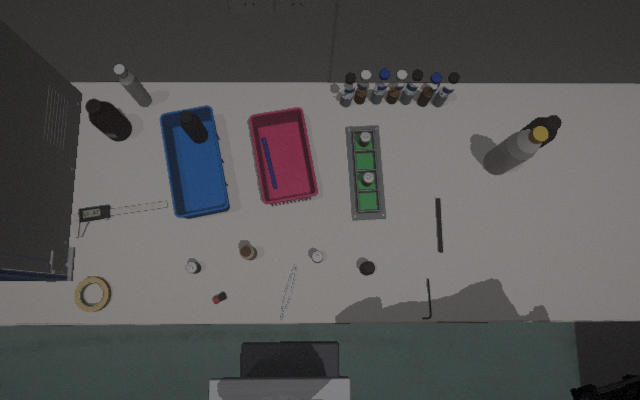

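View pics/wrist0.png

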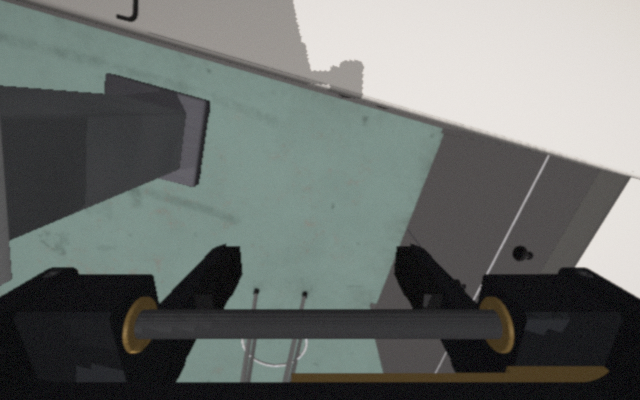

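```bash
cat > h.py <<'E'
from plant import r, vision, order, nets
import cv2, numpy as np
from scipy.optimize import minimize
def proj(P,c):
    X=P@c["extrinsics"][:3,:3].T+c["extrinsics"][:3,3]
    u=X@c["intrinsics"].T
    return u[:,:2]/u[:,2:]
def cyl(segs):
    a=np.linspace(0,2*np.pi,33)[:-1]
    return np.vstack([np.c_[d/2*np.cos(a),d/2*np.sin(a),np.full(32,z)] for d,z in segs])
def box(x,y,h,z0=0):
    return np.array([[sx*x/2,sy*y/2,z] for sx in(-1,1) for sy in(-1,1) for z in(z0,h)])
S={"ink_pot":cyl([(32,0),(32,46),(24,46),(24,58)])/1e3,"cream_bottle":cyl([(32,0),(32,84),(16,98)])/1e3,
"cell_1":cyl([(26,0),(26,48)])/1e3,"marker":box(11,131,12)/1e3,"blue_bin":box(124,252,74)/1e3,
"pink_bin":box(220,130,60)/1e3,"cell_tray":box(82,236,4)/1e3,"tall_bottle":cyl([(44,0),(44,100),(20,146)])/1e3}
def place(P,p):
    c,s=np.cos(p[2]),np.sin(p[2]); R=np.array([[c,-s,0],[s,c,0],[0,0,1]])
    return P@R.T+np.array([p[0],p[1],p[3] if len(p)>3 else 0])
def sil(P,cam,up=8):
    h=cv2.convexHull(proj(P,cam).astype(np.float32))
    return h
def cost(p,P,views):
    t=0
    for m,c in views:
        h=sil(place(P,p),c); img=np.zeros((400,640),np.uint8)
        cv2.fillConvexPoly(img,np.round(h*16).astype(np.int32),255,cv2.LINE_AA,4)
        f=img/255.; i=np.minimum(f,m).sum(); t+=1-i/max(np.maximum(f,m).sum(),1)
    return t
def ground(u,v,c,z=0):
    K,E=c["intrinsics"],c["extrinsics"]; d=E[:3,:3].T@np.linalg.solve(K,[u,v,1]); o=-E[:3,:3].T@E[:3,3]
    return (o+d*(z-o[2])/d[2])[:2]
def fit(P,views,x0,yaw=True,z=0):
    best=None
    for y in (np.linspace(0,np.pi,12,endpoint=False) if yaw is True else [yaw]):
        f=lambda q:cost([q[0],q[1],q[2] if yaw is True else y,z],P,views)
        s0=np.array([x0[0],x0[1],y]); n=3 if yaw is True else 2
        sim=np.vstack([s0[:n]]+[s0[:n]+e for e in np.diag([.02,.02,.15])[:n,:n]])
        o=minimize(f,s0[:n],method="Nelder-Mead",options=dict(initial_simplex=sim,xatol=1e-4,fatol=1e-4))
        if best is None or o.fun<best.fun: best=o
    return best
E
python3 - <<'E'
from h import *
import pickle
D={}
for n in("top","side"):
    vision.snapshot(n); D["img"+n]=0
    for l in S:
        D[n,l]=nets.trace(n,l)
        for q in D[n,l]: print(n,l,round(q["score"],2),np.round(np.array(q["location"])*[400,640]),q["region"].sum())
pickle.dump(D,open("d.pkl","wb"))
print(r.get_state()["clock"])
E
```

```text
top ink_pot 0.62 [271. 366.] 186
top cream_bottle 0.7 [253. 246.] 172
top cream_bottle 0.44 [266. 194.] 138
top cell_1 0.72 [266. 195.] 129
top cell_1 0.62 [126. 195.] 590
top cell_1 0.5 [258. 317.] 90
top marker 0.47 [225. 436.] 299
top blue_bin 0.7 [168. 196.] 5368
top pink_bin 0.68 [155. 283.] 4988
top cell_tray 0.75 [172. 367.] 3078
top tall_bottle 0.6 [127. 193.] 558
side ink_pot 0.62 [254. 275.] 352
side cream_bottle 0.87 [168. 253.] 424
side cell_1 0.64 [150. 231.] 173
side cell_1 0.57 [217. 270.] 233
side marker 0.7 [309. 353.] 396
side marker 0.35 [130. 310.] 3652
side blue_bin 0.57 [133. 309.] 3673
side pink_bin 0.67 [170. 347.] 3990
side cell_tray 0.77 [234. 373.] 2968
side cell_tray 0.37 [167. 253.] 430
side tall_bottle 0.84 [103. 342.] 482
1.05
```

```bash
cat > fitall.py <<'E'
from h import *
import pickle,json
D=pickle.load(open("d.pkl","rb")); C={n:vision.camera_params(n) for n in("top","side")}
ims={n:cv2.imread(f"pics/{n}0.png") for n in C}
def pick(n,l,near=None):
    return D[n,l]
jobs=[("ink_pot","ink_pot",0,0),("cream_bottle","cream_bottle",0,0),("cell_1","cell_L",0,0),("cell_1","cell_R",2,1),("marker","marker",0,0),("blue_bin","blue_bin",0,0),("pink_bin","pink_bin",0,0),("cell_tray","cell_tray",0,0),("tall_bottle","tall_bottle",0,0)]
R={}
big={n:cv2.resize(ims[n],None,fx=2,fy=2) for n in C}
for l,name,it,is_ in jobs:
    a,b=D["top",l][it],D["side",l][is_]
    v=[(a["region"].astype(float),C["top"]),(b["region"].astype(float),C["side"])]
    u=np.array(a["location"])*[400,640]; x0=ground(u[1],u[0],C["top"],S[l][:,2].max()/2)
    yaw=True if l in("marker","blue_bin","pink_bin","cell_tray") else 0
    zz=.003 if l=="tall_bottle" else 0
    o=fit(S[l],v,x0,yaw,zz); ot=fit(S[l],v[:1],o.x,yaw if yaw is not True else o.x[2],zz); os=fit(S[l],v[1:],o.x,yaw if yaw is not True else o.x[2],zz)
    R[name]=list(o.x); print(name,np.round(o.x,4),round(o.fun,2),"top",np.round(ot.x,4),round(ot.fun,2),"side",np.round(os.x,4),round(os.fun,2))
    p=[o.x[0],o.x[1],o.x[2] if len(o.x)>2 else 0,zz]
    for n in C: cv2.polylines(big[n],[np.round((sil(place(S[l],p),C[n])*2+.5)).astype(int)],True,(0,255,255),1)
json.dump(R,open("r.json","w"))
cv2.imwrite("pics/top_fit.png",big["top"][100:660,120:920]); cv2.imwrite("pics/side_fit.png",big["side"][60:660,240:1000])
E
python3 fitall.py
```

```text
ink_pot [ 0.3959 -0.2013] 0.35 top [ 0.3948 -0.2002] 0.14 side [ 0.3961 -0.2013] 0.2
cream_bottle [0.4309 0.0705] 0.53 top [0.429  0.0693] 0.34 side [0.4316 0.0719] 0.18
cell_L [0.3989 0.1986] 0.55 top [0.3989 0.1986] 0.3 side [0.3987 0.1978] 0.25
cell_R [ 0.4229 -0.0853] 0.57 top [ 0.4229 -0.0853] 0.36 side [ 0.4219 -0.0884] 0.2
marker [ 0.4997 -0.3797  1.565 ] 0.65 top [ 0.5005 -0.3797] 0.26 side [ 0.4998 -0.3797] 0.39
blue_bin [0.6501 0.2034 1.8047] 0.4 top [0.6501 0.2034] 0.19 side [0.649  0.2038] 0.21
pink_bin [ 0.6666 -0.0038  3.3245] 0.27 top [ 0.6666 -0.0038] 0.09 side [0.67   0.0076] 0.17
cell_tray [ 0.6309 -0.2065  1.6255] 0.13 top [ 0.6304 -0.2047] 0.08 side [ 0.6313 -0.2071] 0.05
tall_bottle [0.7238 0.201 ] 0.57 top [0.7241 0.2007] 0.16 side [0.7307 0.2191] 0.39
```

View pics/top_fit.png

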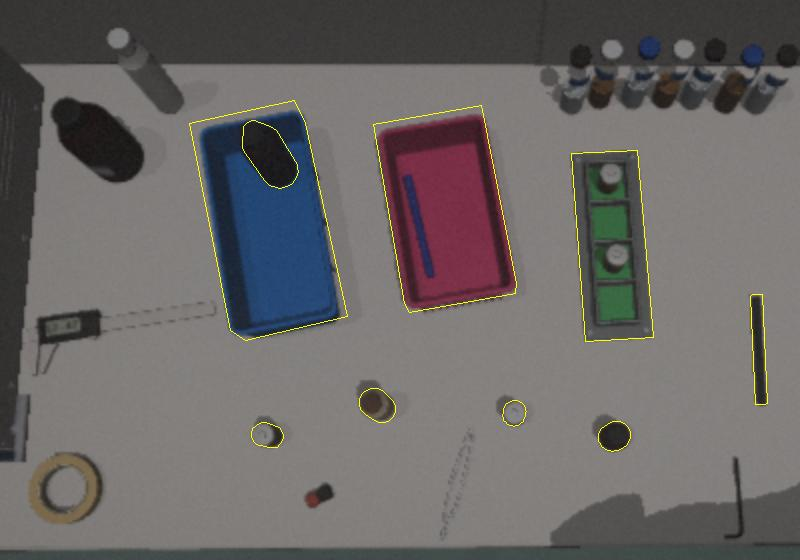

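View pics/side_fit.png

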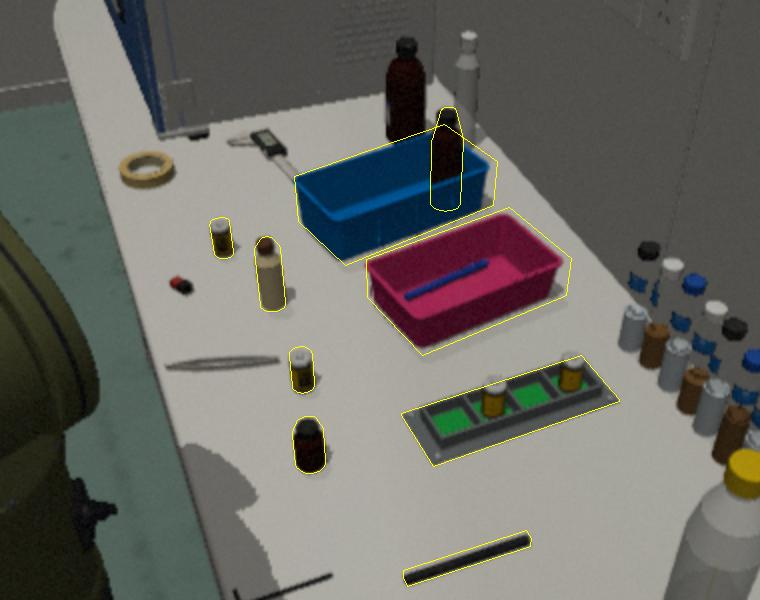

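```bash
cat >> h.py <<'E'
S["blue_bin"]=np.vstack([box(124,252,74,70),box(112,240,0)])/1e3
S["pink_bin"]=np.vstack([box(220,130,60,56),box(204,114,0)])/1e3
def go(x,y,z,deg):
    from scipy.spatial.transform import Rotation as Ro
    s=r.get_state(); M=Ro.from_quat(s["eef_rot"]).as_matrix()
    d=M.T@(np.array([x,y,z])-s["tool_pos"])*100
    a=np.degrees(np.arctan2(M[1,0],M[0,0])); t=(a-deg+90)%180-90
    print("t",round(s["clock"],2),"pos",np.round(s["tool_pos"],4),"a",round(a,1),"tilt",np.round(M[:,2],3),"-> delta",np.round(d,2),"turn",round(t,2),"open",round(s["opening"],3),"F",np.round(s["contact_force"],1))
E
python3 fitall.py; python3 - <<'E'
from h import *
c=vision.camera_params("wrist")["extrinsics"]; print(-c[:3,:3].T@c[:3,3])
go(.396,-.201,.15,-77)
E
```

```text
ink_pot [ 0.3959 -0.2013] 0.35 top [ 0.3948 -0.2002] 0.14 side [ 0.3961 -0.2013] 0.2
cream_bottle [0.4309 0.0705] 0.53 top [0.429  0.0693] 0.34 side [0.4316 0.0719] 0.18
cell_L [0.3989 0.1986] 0.55 top [0.3989 0.1986] 0.3 side [0.3987 0.1978] 0.25
cell_R [ 0.4229 -0.0853] 0.57 top [ 0.4229 -0.0853] 0.36 side [ 0.4219 -0.0884] 0.2
marker [ 0.4997 -0.3797  1.565 ] 0.65 top [ 0.5005 -0.3797] 0.26 side [ 0.4998 -0.3797] 0.39
blue_bin [0.6444 0.1994 1.7777] 0.32 top [0.6445 0.1992] 0.14 side [0.6444 0.1993] 0.17
pink_bin [ 0.6591 -0.0054  0.1734] 0.18 top [ 0.6586 -0.006 ] 0.06 side [ 0.6638 -0.005 ] 0.11
cell_tray [ 0.6309 -0.2065  1.6255] 0.13 top [ 0.6304 -0.2047] 0.08 side [ 0.6313 -0.2071] 0.05
tall_bottle [0.7238 0.201 ] 0.57 top [0.7241 0.2007] 0.16 side [0.7307 0.2191] 0.39
[ 0.24154283 -0.58407521  0.38425791]
t 1.05 pos [ 0.163  -0.6034  0.2181] a -74.9 tilt [ 0. -0. -1.] -> delta [-32.77 -32.99   6.8 ] turn 2.11 open 0.999 F [ 0.6 -0.3  0.2]
```

View pics/top_fit.png

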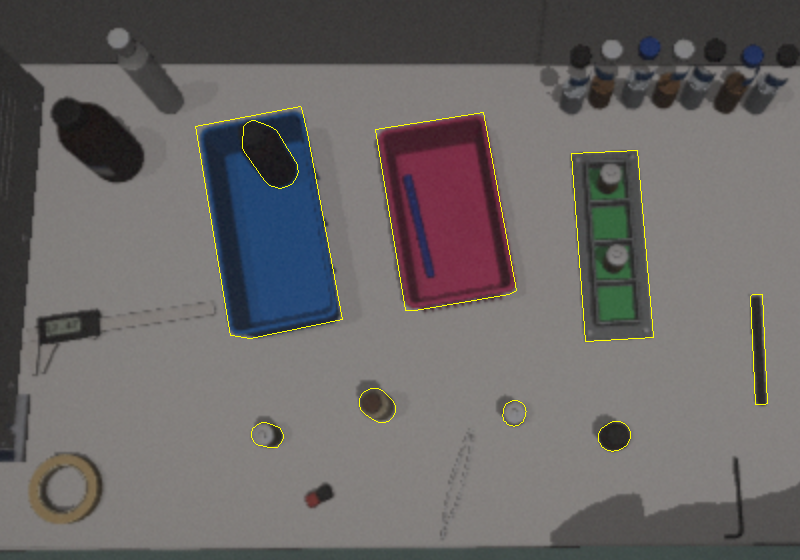

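send_rows(series=[{"delta_pos": [-3,-3,0],"turn": 0,"jaw": 0},{"delta_pos": [-6,-6,0],"turn": 1,"jaw": 0.2},{"delta_pos": [-9,-9,0],"turn": 2.1,"jaw": 0.2},{"delta_pos": [-11.7,-11.8,0],"turn": 2.1,"jaw": 0.2},{"delta_pos": [-14.5,-14.6,0],"turn": 2.1,"jaw": 0.2},{"delta_pos": [-17.3,-17.4,0],"turn": 2.1,"jaw": 0.2},{"delta_pos": [-20,-20,0],"turn": 2.1,"jaw": 0.2},{"delta_pos": [-21,-21.2,0],"turn": 2.1,"jaw": 0.2}])

```text
clock: 1.72
tool_pos: [0.3154, -0.3403, 0.2183]
eef_rot: [0.785, -0.62, -0.0, -0.001]
contact_force: [0.8, 0.1, -1.1]
opening: 0.799
```

```bash
python3 -c "
from h import *
go(.396,-.201,.15,-77)"
```

```text
t 1.72 pos [ 0.3154 -0.3403  0.2183] a -76.6 tilt [ 0.001  0.002 -1.   ] -> delta [-11.66 -11.06   6.87] turn 0.4 open 0.799 F [ 0.8  0.1 -1.1]
```

send_rows(series=[{"delta_pos": [-3,-2.8,1],"turn": 0.4,"jaw": 0.3},{"delta_pos": [-6,-5.6,3],"turn": 0.4,"jaw": 0.3},{"delta_pos": [-9,-8.5,5],"turn": 0.4,"jaw": 0.3},{"delta_pos": [-11,-10.5,6.5],"turn": 0.4,"jaw": 0.3},{"delta_pos": [-11.7,-11.1,6.9],"turn": 0.4,"jaw": 0.3},{"delta_pos": [-11.7,-11.1,6.9],"turn": 0.4,"jaw": 0.3},{"delta_pos": [-11.7,-11.1,6.9],"turn": 0.4,"jaw": 0.3}])

```text
clock: 2.3
tool_pos: [0.3946, -0.2067, 0.1491]
eef_rot: [0.781, -0.625, -0.0, 0.0]
contact_force: [-1.1, -0.6, 0.2]
opening: 0.705
```

```bash
python3 -c "
from h import *
go(.396,-.201,.030,-77)
cv2.imwrite('pics/w1.png',vision.snapshot('wrist'))"
```

```text
t 2.3 pos [ 0.3946 -0.2067  0.1491] a -77.3 tilt [-0.001 -0.    -1.   ] -> delta [-0.52 -0.27 11.91] turn -0.33 open 0.705 F [-1.1 -0.6  0.2]
```

View pics/w1.png

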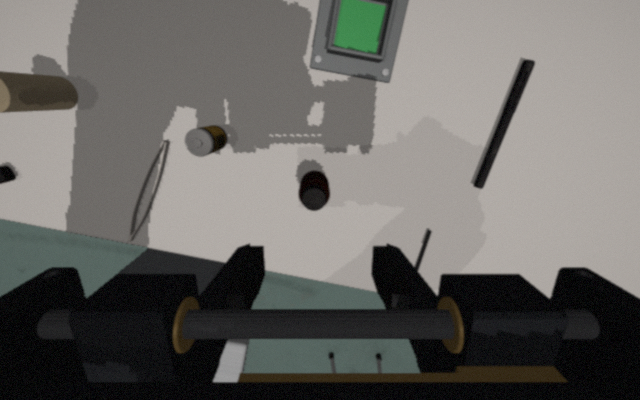

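```bash
python3 -c "
from h import *
c=vision.camera_params('wrist')
print(proj(np.array([[.396,-.201,.058],[.396,-.201,0],[.4225,-.087,.048],[.63,-.2065,.1]]),c).round(1))"
```

```text
[[ 308.9  197.3]
 [ 310.3  182.5]
 [ 193.7  141.4]
 [ 404.5 -174.6]]
```

```bash
python3 -c "
from h import *
go(.396,-.201,.030,-77)
c=vision.camera_params('wrist');cv2.imwrite('pics/w2.png',vision.snapshot('wrist'))
print(proj(np.array([[.396,-.201,.058],[.396,-.201,0],[.4225,-.087,.048]]),c).round(1))
for l in('ink_pot','cell_1'): print([(q['score'],np.array(q['location'])*[400,640]) for q in nets.trace('wrist',l)])
go(.396,-.201,.030,-77)"
```

```text
t 2.35 pos [ 0.3942 -0.2078  0.1494] a -77.5 tilt [-0.    -0.001 -1.   ] -> delta [-0.64 -0.33 11.94] turn -0.48 open 0.698 F [ 0.7  0.5 -0.3]
[[308.9 197.3]
 [310.3 182.5]
 [193.7 141.4]]
[(0.74, array([188.92 , 313.408])), (0.32, array([138.2  , 201.792]))]
[(0.77, array([140.   , 203.776]))]
t 2.5 pos [ 0.3941 -0.2084  0.1497] a -77.6 tilt [ 0.001 -0.001 -1.   ] -> delta [-0.7  -0.34 11.97] turn -0.6 open 0.698 F [-0.6  0.6 -0. ]
```

send_rows(series=[{"delta_pos": [-0.4,-0.3,2],"turn": 0,"jaw": 0.3},{"delta_pos": [-0.4,-0.3,5],"turn": 0,"jaw": 0.3},{"delta_pos": [-0.4,-0.3,8],"turn": 0,"jaw": 0.3},{"delta_pos": [-0.4,-0.3,10],"turn": 0,"jaw": 0.3},{"delta_pos": [-0.4,-0.3,11.5],"turn": 0,"jaw": 0.3},{"delta_pos": [-0.4,-0.3,12],"turn": 0,"jaw": 0.3},{"delta_pos": [-0.4,-0.3,12],"turn": 0,"jaw": 0.3},{"delta_pos": [-0.4,-0.3,12],"turn": 0,"jaw": 0.3}])

```text
clock: 3.17
tool_pos: [0.3968, -0.2027, 0.0296]
eef_rot: [0.78, -0.626, 0.0, 0.0]
contact_force: [-0.7, -0.3, 0.0]
opening: 0.706
```

```bash
python3 -c "
from h import *
go(.396,-.204,.030,-77)
cv2.imwrite('pics/w3.png',vision.snapshot('wrist'))
cv2.imwrite('pics/s3.png',vision.snapshot('side')[100:300,180:400].repeat(3,0).repeat(3,1))"
```

```text
t 3.17 pos [ 0.3968 -0.2027  0.0296] a -77.5 tilt [ 0.001 -0.001 -1.   ] -> delta [ 0.11  0.1  -0.04] turn -0.47 open 0.706 F [-0.7 -0.3  0. ]
```

View pics/w3.png

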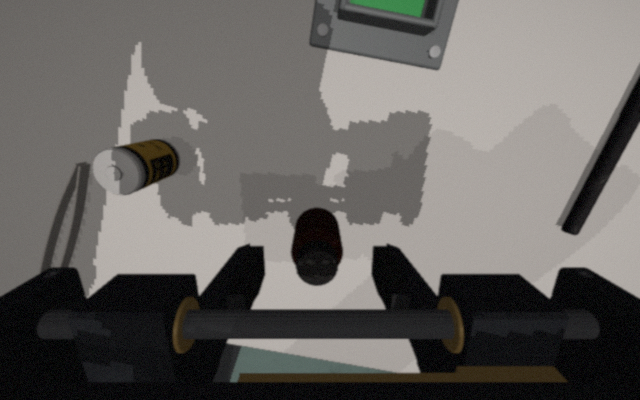

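View pics/s3.png

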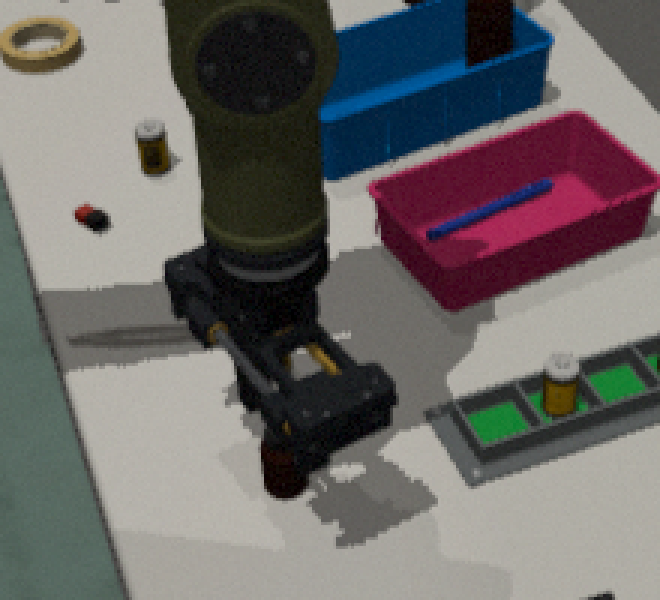

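send_rows(series=[{"delta_pos": [0,0,0],"turn": 0,"jaw": 1},{"delta_pos": [0,0,0],"turn": 0,"jaw": 1},{"delta_pos": [0,0,0],"turn": 0,"jaw": 1},{"delta_pos": [0,0,0],"turn": 0,"jaw": 1},{"delta_pos": [0,0,0],"turn": 0,"jaw": 1},{"delta_pos": [0,0,0],"turn": 0,"jaw": 1},{"delta_pos": [0,0,0],"turn": 0,"jaw": 1},{"delta_pos": [0,0,0],"turn": 0,"jaw": 1}], force=20)

```text
clock: 3.93
tool_pos: [0.3968, -0.2019, 0.0291]
eef_rot: [0.781, -0.625, 0.0, 0.0]
contact_force: [-0.4, -0.1, 1.4]
opening: 0.254
```

send_rows(series=[{"delta_pos": [0,0,0],"turn": 0,"jaw": 1},{"delta_pos": [0,0,-1],"turn": 0,"jaw": 1},{"delta_pos": [0,0,-3],"turn": 0,"jaw": 1},{"delta_pos": [0,0,-6],"turn": 0,"jaw": 1},{"delta_pos": [0,0,-9],"turn": 0,"jaw": 1},{"delta_pos": [0,0,-12],"turn": 0,"jaw": 1},{"delta_pos": [0,0,-15],"turn": 0,"jaw": 1},{"delta_pos": [0,0,-17],"turn": 0,"jaw": 1}])

```text
clock: 4.6
tool_pos: [0.397, -0.202, 0.2014]
eef_rot: [0.78, -0.625, 0.001, -0.0]
contact_force: [-0.6, -0.7, 0.0]
opening: 0.25
```

```bash
python3 -c "
from h import *
b=np.array([.645,.199]);y=np.array([-.979,-.206]);p=b+.078*y;print(p)
go(*p,.2,-78.2)
cv2.imwrite('pics/w4.png',vision.snapshot('wrist'))"
```

```text
[0.568638 0.182932]
t 4.6 pos [ 0.397  -0.202   0.2014] a -77.4 tilt [ 0.002 -0.001 -1.   ] -> delta [-33.82 -25.15   0.14] turn 0.81 open 0.25 F [-0.6 -0.7  0. ]
```

View pics/w4.png

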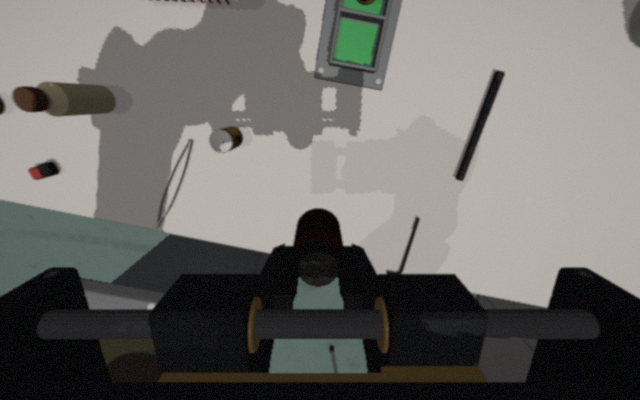

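```bash
python3 -c "
from h import *
from scipy.spatial.transform import Rotation as Ro
s=r.get_state();M=Ro.from_quat(s['eef_rot']).as_matrix();c=vision.camera_params('wrist')
for oy in (0,-.012,-.02):
  P=np.array([[0,oy,-.008],[0,oy,.011],[0,oy,.030],[0,oy,-.028],[.016,oy,.011],[-.016,oy,.011]])@M.T+s['tool_pos']
  print(oy,proj(P,c).round(0).tolist())
cv2.imwrite('pics/s4.png',vision.snapshot('side')[50:250,180:400].repeat(3,0).repeat(3,1))
im=vision.snapshot('wrist')[190:310,230:410];cv2.imwrite('pics/w5.png',cv2.resize(im*1.0,None,fx=4,fy=4).clip(0,127)*2)
"
```

```text
0 [[315.0, 249.0], [315.0, 236.0], [315.0, 225.0], [314.0, 266.0], [339.0, 236.0], [291.0, 236.0]]
-0.012 [[315.0, 231.0], [315.0, 220.0], [315.0, 210.0], [314.0, 246.0], [339.0, 220.0], [291.0, 220.0]]
-0.02 [[315.0, 219.0], [315.0, 208.0], [315.0, 200.0], [314.0, 232.0], [339.0, 208.0], [290.0, 208.0]][ WARN:0@8.774] global loadsave.cpp:1063 imwrite_ Unsupported depth image for selected encoder is fallbacked to CV_8U.
```

View pics/s4.png

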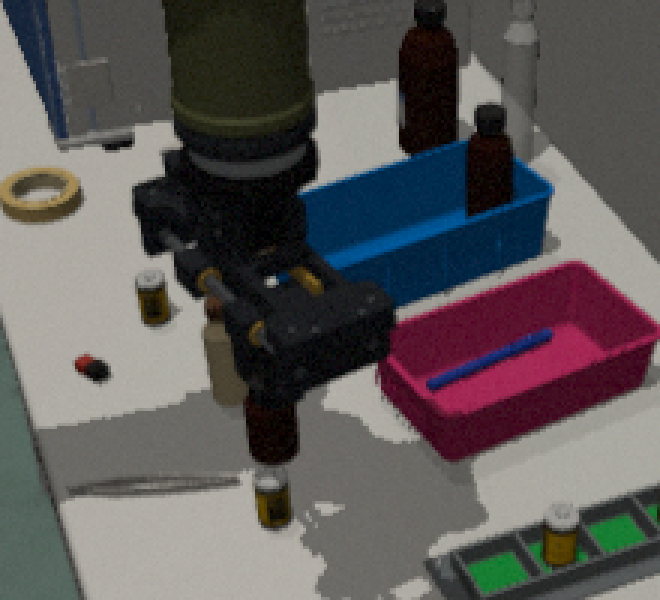

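View pics/w5.png

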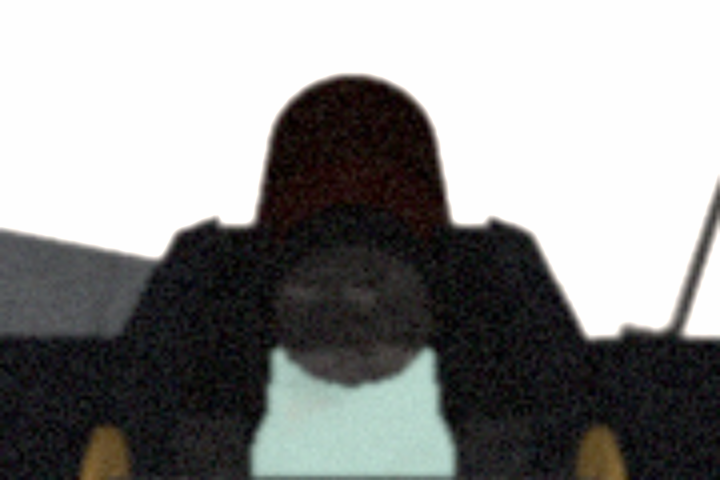

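```bash
python3 -c "
from h import *
c=vision.camera_params('side');s=r.get_state();print(s['tool_pos'],s['opening'],s['clock'])
for z in (.03,.02,.04): print(z, [proj(place(S['ink_pot'],[s['tool_pos'][0],s['tool_pos'][1],0,s['tool_pos'][2]-z]),c)[:32].max(0).round(1)])
im=vision.snapshot('wrist')[190:310,230:410].astype(float);cv2.imwrite('pics/w6.png',(cv2.resize(im,None,fx=4,fy=4)*5).clip(0,255).astype('uint8'))
"
```

```text
[ 0.39737481 -0.2022064   0.20002924] 0.24779675426930156 4.75
0.03 [array([279.2, 206.7])]
0.02 [array([278.9, 202.8])]
0.04 [array([279.4, 210.6])]
```

View pics/w6.png

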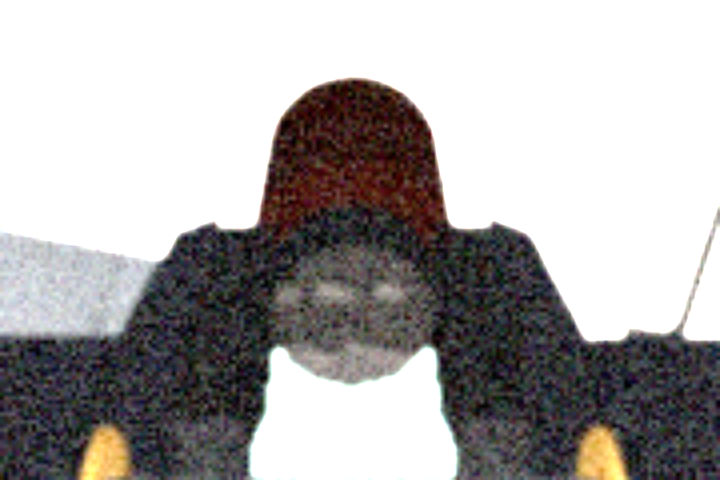

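send_rows(series=[{"delta_pos": [-2,-1.5,0],"turn": 0,"jaw": 1},{"delta_pos": [-5,-3.7,0],"turn": 0,"jaw": 1},{"delta_pos": [-8,-6,0],"turn": 0.8,"jaw": 1},{"delta_pos": [-11,-8.2,0],"turn": 0.8,"jaw": 1},{"delta_pos": [-14,-10.4,0],"turn": 0.8,"jaw": 1},{"delta_pos": [-17,-12.7,0],"turn": 0.8,"jaw": 1},{"delta_pos": [-20,-14.9,0],"turn": 0.8,"jaw": 1},{"delta_pos": [-22,-16.4,0],"turn": 0.8,"jaw": 1}])

```text
clock: 5.47
tool_pos: [0.5087, 0.053, 0.197]
eef_rot: [0.777, -0.629, -0.001, 0.0]
contact_force: [-0.0, -0.2, -0.6]
opening: 0.256
```

send_rows(series=[{"delta_pos": [-2,-1.5,0],"turn": 0,"jaw": 1},{"delta_pos": [-4.5,-3.3,0],"turn": 0,"jaw": 1},{"delta_pos": [-7,-5.2,0],"turn": 0,"jaw": 1},{"delta_pos": [-9,-6.7,0],"turn": 0,"jaw": 1},{"delta_pos": [-11,-8.2,0],"turn": 0,"jaw": 1},{"delta_pos": [-11.8,-8.8,0],"turn": 0,"jaw": 1},{"delta_pos": [-11.8,-8.8,0],"turn": 0,"jaw": 1},{"delta_pos": [-11.8,-8.8,0],"turn": 0,"jaw": 1}])

```text
clock: 6.13
tool_pos: [0.5696, 0.1809, 0.1974]
eef_rot: [0.776, -0.631, -0.0, 0.002]
contact_force: [-0.1, -1.3, -0.8]
opening: 0.248
```

```bash
python3 -c "
from h import *
cv2.imwrite('pics/t6.png',vision.snapshot('top')[80:300,100:360].repeat(3,0).repeat(3,1)[:600])
cv2.imwrite('pics/s6.png',vision.snapshot('side')[40:240,180:420].repeat(3,0).repeat(3,1))
go(.5686,.183,.035,-78.2)
"
```

```text
t 6.23 pos [0.5698 0.1794 0.1983] a -78.3 tilt [-0.002 -0.003 -1.   ] -> delta [-4.100e-01  1.000e-02  1.632e+01] turn -0.12 open 0.254 F [-0.1  0.6 -0.4]
```

View pics/t6.png

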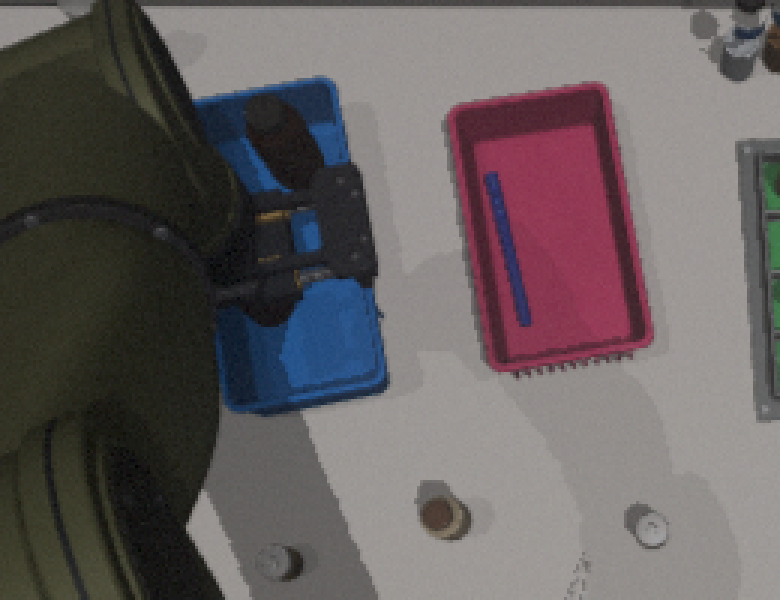

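View pics/s6.png

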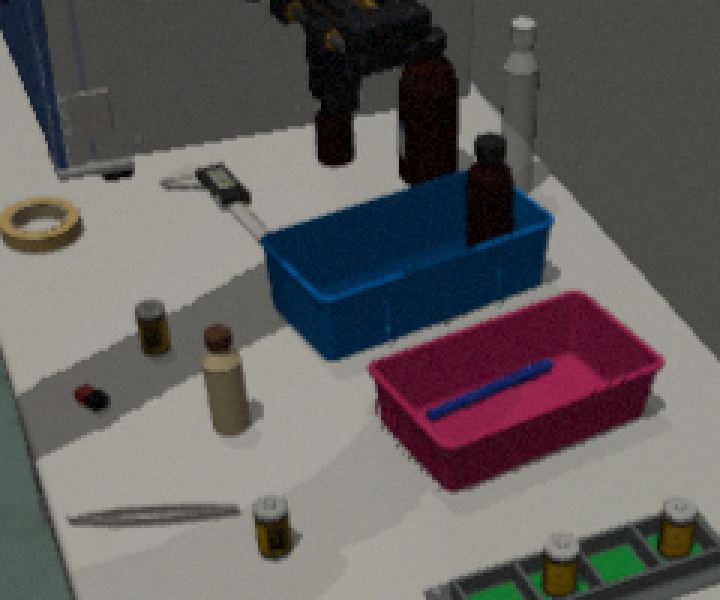

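send_rows(series=[{"delta_pos": [-0.4,0,2],"turn": 0,"jaw": 1},{"delta_pos": [-0.4,0,4.5],"turn": 0,"jaw": 1},{"delta_pos": [-0.4,0,7],"turn": 0,"jaw": 1},{"delta_pos": [-0.4,0,9.5],"turn": 0,"jaw": 1},{"delta_pos": [-0.4,0,11.5],"turn": 0,"jaw": 1},{"delta_pos": [-0.4,0,13],"turn": 0,"jaw": 1},{"delta_pos": [-0.4,0,14],"turn": 0,"jaw": 1},{"delta_pos": [-0.4,0,14],"turn": 0,"jaw": 1}])

```text
clock: 6.9
tool_pos: [0.5684, 0.1839, 0.0572]
eef_rot: [0.776, -0.631, -0.001, 0.002]
contact_force: [-0.0, -0.8, -1.6]
opening: 0.257
```

send_rows(series=[{"delta_pos": [0,0,0.5],"turn": 0,"jaw": 1},{"delta_pos": [0,0,0.9],"turn": 0,"jaw": 1},{"delta_pos": [0,0,1.3],"turn": 0,"jaw": 1},{"delta_pos": [0,0,1.5],"turn": 0,"jaw": 1},{"delta_pos": [0,0,1.7],"turn": 0,"jaw": 1},{"delta_pos": [0,0,1.8],"turn": 0,"jaw": 1},{"delta_pos": [0,0,1.8],"turn": 0,"jaw": 1}])

```text
clock: 7.48
tool_pos: [0.5699, 0.1861, 0.0409]
eef_rot: [0.776, -0.631, 0.0, 0.0]
contact_force: [-0.4, -0.5, -0.5]
opening: 0.249
```

```bash
python3 -c "
from h import *
cv2.imwrite('pics/s7.png',vision.snapshot('side')[40:240,180:420].repeat(3,0).repeat(3,1))
cv2.imwrite('pics/w7.png',vision.snapshot('wrist'))
go(.5686,.183,.033,-78.2)
"
```

```text
t 7.58 pos [0.57   0.1862 0.0411] a -78.2 tilt [ 0. -0. -1.] -> delta [0.28 0.2  0.81] turn 0.02 open 0.252 F [0.4 0.7 0.7]
```

View pics/w7.png

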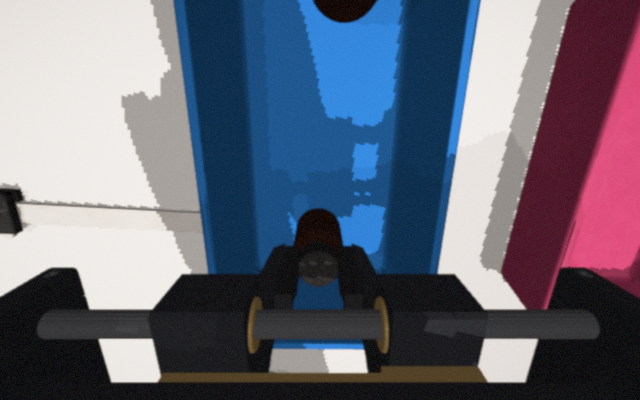

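View pics/s7.png

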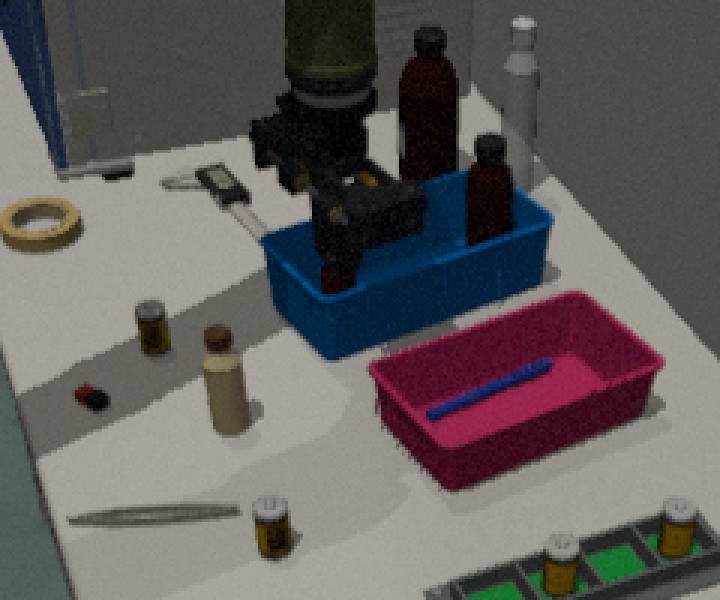

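send_rows(series=[{"delta_pos": [0,0,0.2],"turn": 0,"jaw": 1},{"delta_pos": [0,0,0.4],"turn": 0,"jaw": 1},{"delta_pos": [0,0,0.6],"turn": 0,"jaw": 1},{"delta_pos": [0,0,0.7],"turn": 0,"jaw": 1},{"delta_pos": [0,0,0.75],"turn": 0,"jaw": 1},{"delta_pos": [0,0,0.75],"turn": 0,"jaw": 1}])

```text
clock: 8.08
tool_pos: [0.5698, 0.1861, 0.0333]
eef_rot: [0.776, -0.631, -0.0, 0.0]
contact_force: [-0.2, -0.3, -0.5]
opening: 0.253
```

No contact yet; go down by small steps.

send_rows(series=[{"delta_pos": [0,0,0.05],"turn": 0,"jaw": 1},{"delta_pos": [0,0,0.1],"turn": 0,"jaw": 1},{"delta_pos": [0,0,0.15],"turn": 0,"jaw": 1},{"delta_pos": [0,0,0.2],"turn": 0,"jaw": 1},{"delta_pos": [0,0,0.2],"turn": 0,"jaw": 1}])

```text
clock: 8.5
tool_pos: [0.5702, 0.1861, 0.0321]
eef_rot: [0.776, -0.631, 0.0, -0.0]
contact_force: [-0.5, 0.3, 3.9]
opening: 0.257
```

send_rows(series=[{"delta_pos": [0,0,0],"turn": 0,"jaw": 0.45},{"delta_pos": [0,0,0],"turn": 0,"jaw": 0.45},{"delta_pos": [0,0,0],"turn": 0,"jaw": 0.45},{"delta_pos": [0,0,0],"turn": 0,"jaw": 0.45},{"delta_pos": [0,0,0],"turn": 0,"jaw": 0.45},{"delta_pos": [0,0,-1],"turn": 0,"jaw": 0.45},{"delta_pos": [0,0,-3],"turn": 0,"jaw": 0.45},{"delta_pos": [0,0,-6],"turn": 0,"jaw": 0.45}])

```text
clock: 9.17
tool_pos: [0.5681, 0.1855, 0.0906]
eef_rot: [0.776, -0.63, -0.001, 0.002]
contact_force: [0.7, -0.5, 0.3]
opening: 0.549
```

send_rows(series=[{"delta_pos": [0,0,-3],"turn": 0,"jaw": 0.3},{"delta_pos": [0,0,-6],"turn": 0,"jaw": 0.3},{"delta_pos": [0,0,-8],"turn": 0,"jaw": 0.3},{"delta_pos": [0,0,-9],"turn": 0,"jaw": 0.3},{"delta_pos": [0,0,-9],"turn": 0,"jaw": 0.3}])

```text
clock: 9.58
tool_pos: [0.5714, 0.1866, 0.1843]
eef_rot: [0.776, -0.631, 0.001, -0.002]
contact_force: [0.3, 0.4, 0.1]
opening: 0.701
```

```bash
python3 -c "
from h import *
cv2.imwrite('pics/w8.png',vision.snapshot('wrist'))
go(.431,.0695,.2,-78.2)
"
```

```text
t 9.63 pos [0.5702 0.1863 0.1823] a -78.2 tilt [ 0.002  0.001 -1.   ] -> delta [ 8.58 16.02 -1.8 ] turn 0.02 open 0.703 F [-0.8 -0.5 -0.7]
```

View pics/w8.png

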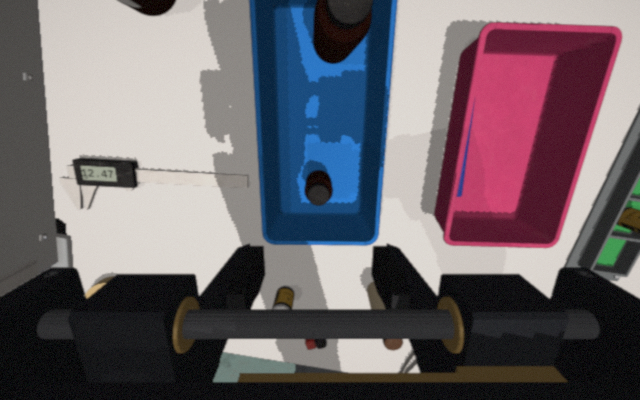

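send_rows(series=[{"delta_pos": [1.4,2.6,-0.3],"turn": 0,"jaw": 0.3},{"delta_pos": [3,5.6,-0.6],"turn": 0,"jaw": 0.3},{"delta_pos": [4.6,8.6,-1],"turn": 0,"jaw": 0.3},{"delta_pos": [6.2,11.6,-1],"turn": 0,"jaw": 0.3},{"delta_pos": [7.6,14.2,-1],"turn": 0,"jaw": 0.3},{"delta_pos": [8.6,16,-1],"turn": 0,"jaw": 0.3},{"delta_pos": [8.6,16,-1],"turn": 0,"jaw": 0.3},{"delta_pos": [8.6,16,-1],"turn": 0,"jaw": 0.3}])

```text
clock: 10.3
tool_pos: [0.4295, 0.0683, 0.1905]
eef_rot: [0.776, -0.631, -0.001, 0.001]
contact_force: [0.8, 0.7, -0.4]
opening: 0.702
```

send_rows(series=[{"delta_pos": [0,0,0],"turn": 0,"jaw": 0.3},{"delta_pos": [0,0,0],"turn": 0,"jaw": 0.3}])

```text
clock: 10.47
tool_pos: [0.4318, 0.0702, 0.191]
eef_rot: [0.776, -0.63, -0.0, -0.0]
contact_force: [0.4, -0.6, -0.4]
opening: 0.697
```

```bash
python3 -c "
from h import *
c=vision.camera_params('wrist');cv2.imwrite('pics/w9.png',vision.snapshot('wrist'))
print(proj(np.array([[.431,.07,.098],[.431,.07,0]]),c))
go(.431,.0695,.057,-78.2)
"
```

```text
[[315.6973098  200.9701598 ]
 [316.23437858 177.87345091]]
t 10.52 pos [0.4317 0.0701 0.1911] a -78.1 tilt [ 0.  0. -1.] -> delta [ 0.05  0.09 13.41] turn 0.08 open 0.7 F [-0.5  0.5  0. ]
```

View pics/w9.png

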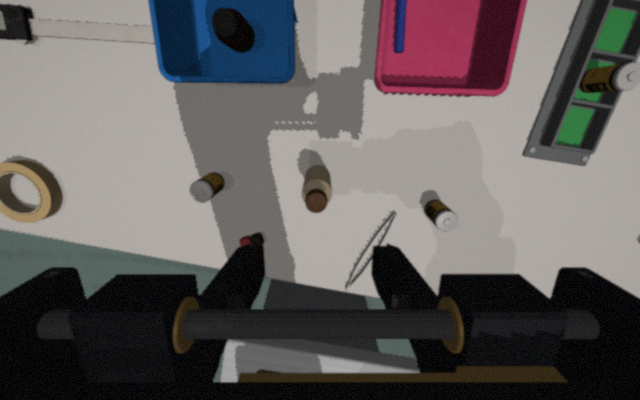

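send_rows(series=[{"delta_pos": [0,0,2],"turn": 0,"jaw": 0.3},{"delta_pos": [0,0,5],"turn": 0,"jaw": 0.3},{"delta_pos": [0,0,8],"turn": 0,"jaw": 0.3},{"delta_pos": [0,0,10.5],"turn": 0,"jaw": 0.3},{"delta_pos": [0,0,12.5],"turn": 0,"jaw": 0.3},{"delta_pos": [0,0,13.4],"turn": 0,"jaw": 0.3},{"delta_pos": [0,0,13.4],"turn": 0,"jaw": 0.3},{"delta_pos": [0,0,13.4],"turn": 0,"jaw": 0.3}])

```text
clock: 11.18
tool_pos: [0.4312, 0.0695, 0.0575]
eef_rot: [0.776, -0.63, -0.0, 0.0]
contact_force: [-0.8, 0.6, -0.6]
opening: 0.701
```

send_rows(series=[{"delta_pos": [0,0,0],"turn": 0,"jaw": 1},{"delta_pos": [0,0,0],"turn": 0,"jaw": 1},{"delta_pos": [0,0,0],"turn": 0,"jaw": 1},{"delta_pos": [0,0,0],"turn": 0,"jaw": 1},{"delta_pos": [0,0,0],"turn": 0,"jaw": 1},{"delta_pos": [0,0,0],"turn": 0,"jaw": 1},{"delta_pos": [0,0,0],"turn": 0,"jaw": 1},{"delta_pos": [0,0,0],"turn": 0,"jaw": 1}], force=20)

```text
clock: 11.85
tool_pos: [0.4309, 0.0692, 0.0576]
eef_rot: [0.776, -0.631, 0.0, -0.0]
contact_force: [0.3, 1.2, 2.3]
opening: 0.245
```

```bash
python3 -c "
from h import *
cv2.imwrite('pics/w10.png',vision.snapshot('wrist'))
go(.635,.197,.22,-78.2)
"
```

```text
t 11.9 pos [0.431  0.0692 0.0576] a -78.2 tilt [ 0.  0. -1.] -> delta [ -8.33 -22.59 -16.24] turn 0.02 open 0.245 F [-0.   0.3  1.6]
```

View pics/w10.png

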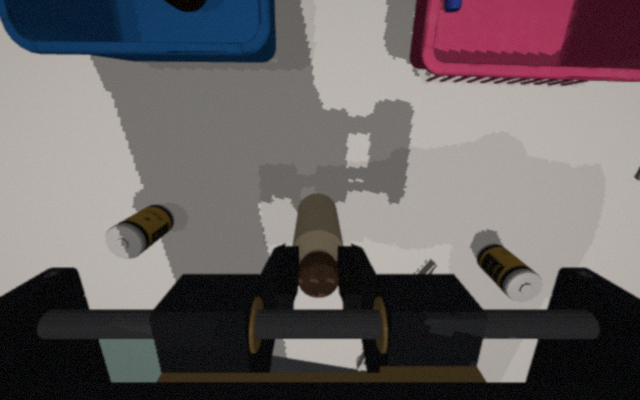

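send_rows(series=[{"delta_pos": [0,0,-1],"turn": 0,"jaw": 1},{"delta_pos": [0,0,-3.5],"turn": 0,"jaw": 1},{"delta_pos": [0,0,-6.5],"turn": 0,"jaw": 1},{"delta_pos": [0,0,-9.5],"turn": 0,"jaw": 1},{"delta_pos": [0,0,-12.5],"turn": 0,"jaw": 1},{"delta_pos": [0,0,-15],"turn": 0,"jaw": 1},{"delta_pos": [0,0,-16.2],"turn": 0,"jaw": 1},{"delta_pos": [-1,-2,-16.2],"turn": 0,"jaw": 1}])

```text
clock: 12.57
tool_pos: [0.4463, 0.0802, 0.2219]
eef_rot: [0.775, -0.632, 0.001, 0.001]
contact_force: [-0.7, -0.8, -1.4]
opening: 0.244
```

send_rows(series=[{"delta_pos": [-1,-2.7,0],"turn": 0,"jaw": 1},{"delta_pos": [-2,-5.5,0],"turn": 0,"jaw": 1},{"delta_pos": [-3.1,-8.5,0],"turn": 0,"jaw": 1},{"delta_pos": [-4.2,-11.5,0],"turn": 0,"jaw": 1},{"delta_pos": [-5.3,-14.5,0],"turn": 0,"jaw": 1},{"delta_pos": [-6.3,-17.5,0],"turn": 0,"jaw": 1},{"delta_pos": [-7.2,-19.8,0],"turn": 0,"jaw": 1},{"delta_pos": [-7.3,-20.3,0],"turn": 0,"jaw": 1}])

```text
clock: 13.23
tool_pos: [0.6345, 0.1993, 0.2185]
eef_rot: [0.777, -0.63, -0.0, -0.001]
contact_force: [-0.1, 0.3, -0.4]
opening: 0.247
```

```bash
python3 -c "
from h import *
cv2.imwrite('pics/w11.png',vision.snapshot('wrist'))
cv2.imwrite('pics/s11.png',vision.snapshot('side')[0:200,180:420].repeat(3,0).repeat(3,1))
go(.632,.197,.063,-78.2)
"
```

```text
t 13.33 pos [0.6321 0.1964 0.2183] a -78.1 tilt [-0.001 -0.001 -1.   ] -> delta [-0.06 -0.03 15.53] turn 0.05 open 0.245 F [ 0.7 -0.4 -1.4]
```

View pics/w11.png

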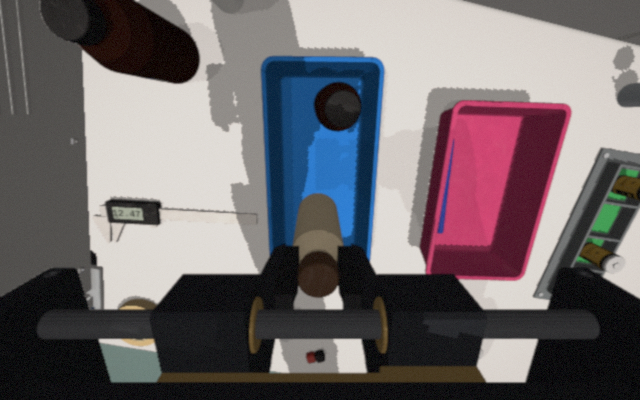

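View pics/s11.png

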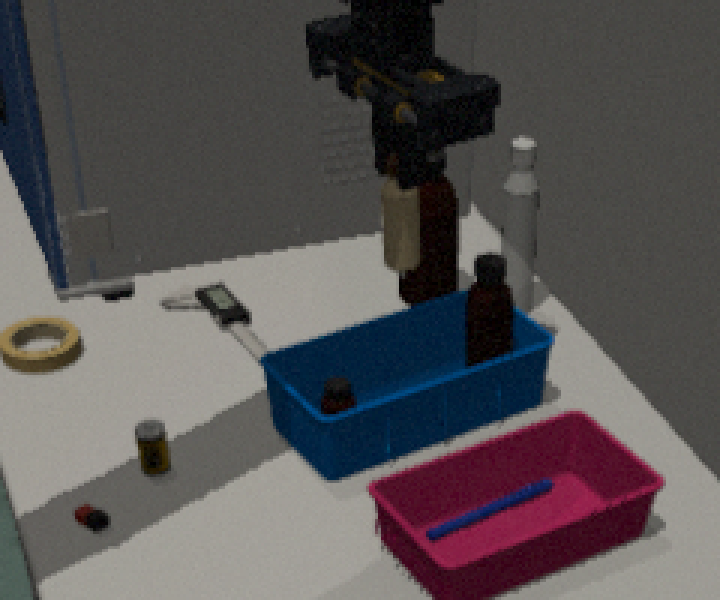

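send_rows(series=[{"delta_pos": [0,0,2],"turn": 0,"jaw": 1},{"delta_pos": [0,0,4.5],"turn": 0,"jaw": 1},{"delta_pos": [0,0,7],"turn": 0,"jaw": 1},{"delta_pos": [0,0,9.5],"turn": 0,"jaw": 1},{"delta_pos": [0,0,12],"turn": 0,"jaw": 1},{"delta_pos": [0,0,13.8],"turn": 0,"jaw": 1},{"delta_pos": [0,0,14.8],"turn": 0,"jaw": 1},{"delta_pos": [0,0,15],"turn": 0,"jaw": 1}])

```text
clock: 14.0
tool_pos: [0.6298, 0.1945, 0.0676]
eef_rot: [0.776, -0.631, -0.001, 0.002]
contact_force: [-0.5, 0.6, -1.6]
opening: 0.244
```

send_rows(series=[{"delta_pos": [0,0,0.1],"turn": 0,"jaw": 1},{"delta_pos": [0,0,0.3],"turn": 0,"jaw": 1},{"delta_pos": [0,0,0.45],"turn": 0,"jaw": 1},{"delta_pos": [0,0,0.6],"turn": 0,"jaw": 1},{"delta_pos": [0,0,0.7],"turn": 0,"jaw": 1},{"delta_pos": [0,0,0.7],"turn": 0,"jaw": 1}])

```text
clock: 14.5
tool_pos: [0.6323, 0.1962, 0.0627]
eef_rot: [0.776, -0.631, 0.0, -0.0]
contact_force: [-0.5, -0.0, -1.2]
opening: 0.243
```

send_rows(series=[{"delta_pos": [0,0,0.05],"turn": 0,"jaw": 1},{"delta_pos": [0,0,0.1],"turn": 0,"jaw": 1},{"delta_pos": [0,0,0.15],"turn": 0,"jaw": 1},{"delta_pos": [0,0,0.2],"turn": 0,"jaw": 1},{"delta_pos": [0,0,0.2],"turn": 0,"jaw": 1},{"delta_pos": [0,0,0.2],"turn": 0,"jaw": 1}])

```text
clock: 15.0
tool_pos: [0.6323, 0.1961, 0.0607]
eef_rot: [0.776, -0.631, 0.0, -0.0]
contact_force: [0.2, 0.4, 0.7]
opening: 0.244
```

Contact beginning (force rose about 2 N); one more mm, then release.

send_rows(series=[{"delta_pos": [0,0,0.05],"turn": 0,"jaw": 1},{"delta_pos": [0,0,0.08],"turn": 0,"jaw": 1},{"delta_pos": [0,0,0.08],"turn": 0,"jaw": 1}])

```text
clock: 15.25
tool_pos: [0.6329, 0.1965, 0.0605]
eef_rot: [0.776, -0.631, 0.0, -0.001]
contact_force: [0.1, -0.4, 3.5]
opening: 0.246
```

send_rows(series=[{"delta_pos": [0,0,0],"turn": 0,"jaw": 0.5},{"delta_pos": [0,0,0],"turn": 0,"jaw": 0.5},{"delta_pos": [0,0,0],"turn": 0,"jaw": 0.5},{"delta_pos": [0,0,0],"turn": 0,"jaw": 0.5},{"delta_pos": [0,0,0],"turn": 0,"jaw": 0.5},{"delta_pos": [0,0,-1],"turn": 0,"jaw": 0.45},{"delta_pos": [0,0,-3],"turn": 0,"jaw": 0.45},{"delta_pos": [0,0,-6],"turn": 0,"jaw": 0.45}])

```text
clock: 15.92
tool_pos: [0.6302, 0.1954, 0.1184]
eef_rot: [0.776, -0.63, -0.001, 0.002]
contact_force: [-0.4, 0.8, -0.4]
opening: 0.553
```

send_rows(series=[{"delta_pos": [0,0,-3],"turn": 0,"jaw": 0.4},{"delta_pos": [0,0,-6],"turn": 0,"jaw": 0.4},{"delta_pos": [0,0,-8],"turn": 0,"jaw": 0.4},{"delta_pos": [0,0,-9],"turn": 0,"jaw": 0.4},{"delta_pos": [0,0,-9],"turn": 0,"jaw": 0.4},{"delta_pos": [0,0,-9],"turn": 0,"jaw": 0.4}])

```text
clock: 16.42
tool_pos: [0.6318, 0.196, 0.2095]
eef_rot: [0.776, -0.631, -0.0, 0.0]
contact_force: [0.0, 0.4, 0.2]
opening: 0.603
```

```bash
python3 -c "
from h import *
cv2.imwrite('pics/w12.png',vision.snapshot('wrist'))
cv2.imwrite('pics/s12.png',vision.snapshot('side')[0:200,180:420].repeat(3,0).repeat(3,1))
go(.4225,-.087,.18,-87)
"
```

```text
t 16.52 pos [0.631  0.1957 0.2079] a -78.2 tilt [-0.003 -0.001 -1.   ] -> delta [23.4  26.19  2.89] turn 8.82 open 0.601 F [0.2 0.2 0.4]
```

View pics/w12.png

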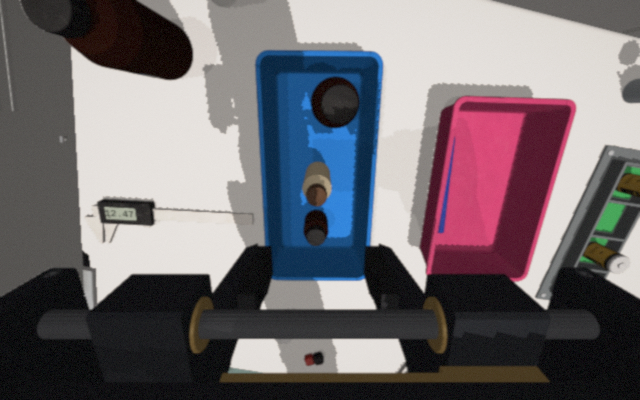

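View pics/s12.png

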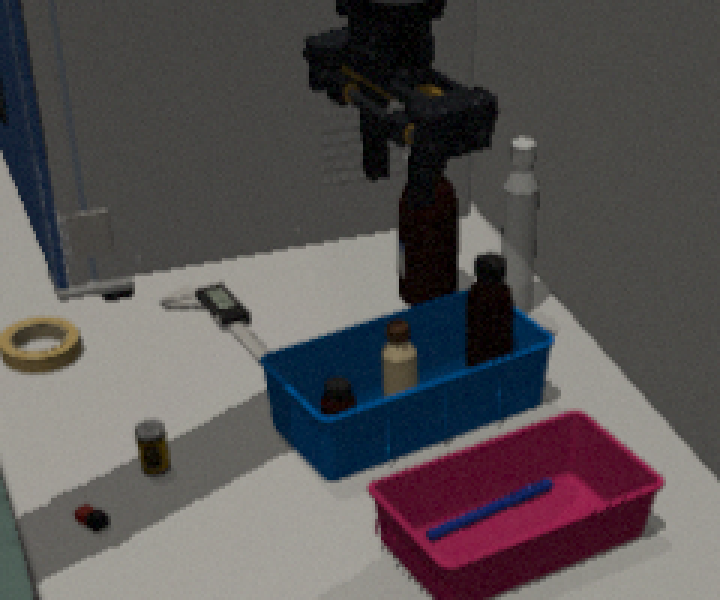

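send_rows(series=[{"delta_pos": [2,2.2,0],"turn": 1,"jaw": 0.4},{"delta_pos": [4.5,5,0],"turn": 3,"jaw": 0.4},{"delta_pos": [7,7.8,0],"turn": 5,"jaw": 0.4},{"delta_pos": [9.5,10.6,0],"turn": 7,"jaw": 0.4},{"delta_pos": [12,13.4,0],"turn": 8.8,"jaw": 0.4},{"delta_pos": [14.5,16.2,0],"turn": 8.8,"jaw": 0.4},{"delta_pos": [17,19,0],"turn": 8.8,"jaw": 0.4},{"delta_pos": [19,21.3,0],"turn": 8.8,"jaw": 0.4}])

```text
clock: 17.18
tool_pos: [0.4593, -0.0358, 0.2085]
eef_rot: [0.725, -0.689, -0.001, 0.002]
contact_force: [0.3, 0.2, -0.2]
opening: 0.599
```

```bash
python3 -c "
from h import *
go(.4225,-.087,.15,-87)"
```

```text
t 17.18 pos [ 0.4593 -0.0358  0.2085] a -87.1 tilt [-0.004 -0.001 -1.   ] -> delta [4.92 3.92 5.87] turn -0.07 open 0.599 F [ 0.3  0.2 -0.2]
```

send_rows(series=[{"delta_pos": [1.5,1.2,1],"turn": 0,"jaw": 0.4},{"delta_pos": [3,2.4,3],"turn": 0,"jaw": 0.4},{"delta_pos": [4.2,3.4,5],"turn": 0,"jaw": 0.4},{"delta_pos": [4.6,3.8,5.8],"turn": 0,"jaw": 0.4},{"delta_pos": [4.6,3.8,5.8],"turn": 0,"jaw": 0.4},{"delta_pos": [4.6,3.8,5.8],"turn": 0,"jaw": 0.4},{"delta_pos": [4.6,3.8,5.8],"turn": 0,"jaw": 0.4}])

```text
clock: 17.77
tool_pos: [0.4277, -0.0808, 0.1517]
eef_rot: [0.726, -0.688, -0.0, -0.0]
contact_force: [-0.1, 0.7, 0.6]
opening: 0.601
```

```bash
python3 -c "
from h import *
c=vision.camera_params('wrist');cv2.imwrite('pics/w13.png',vision.snapshot('wrist'))
print(proj(np.array([[.4225,-.087,.048],[.4225,-.087,0]]),c))
q=nets.trace('wrist','cell_1'); print([(a['score'],np.array(a['location'])*[400,640]) for a in q])
best=min(q,key=lambda a:abs(a['location'][1]-.5)); o=fit(S['cell_1'],[(best['region'].astype(float),c)],[.4225,-.087],0); print(o.x,o.fun)
go(*o.x,.032,-87)
"
```

```text
[[321.68258596 202.59355644]
 [321.1394987  189.83296392]]
[(0.94, array([201.2  ,  58.688])), (0.83, array([198.   , 323.584]))]
[ 0.42297932 -0.08826638] 0.13257769687316312
t 17.87 pos [ 0.428  -0.0807  0.1521] a -86.9 tilt [ 0.001  0.    -1.   ] -> delta [ 0.73  0.56 12.01] turn 0.09 open 0.6 F [-0.2 -0.3 -0.2]
```

View pics/w13.png

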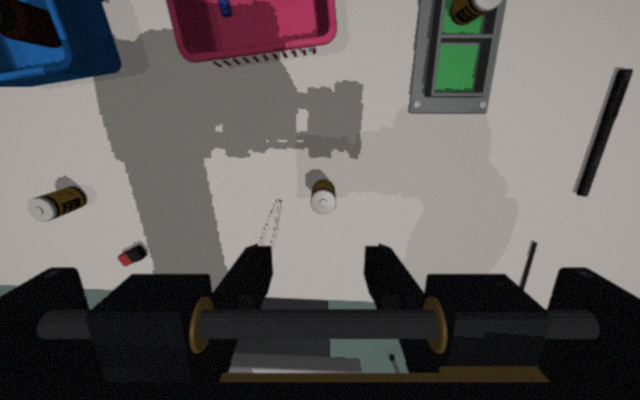

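send_rows(series=[{"delta_pos": [0.7,0.55,2],"turn": 0,"jaw": 0.4},{"delta_pos": [0.7,0.55,5],"turn": 0,"jaw": 0.4},{"delta_pos": [0.7,0.55,8],"turn": 0,"jaw": 0.4},{"delta_pos": [0.7,0.55,10.5],"turn": 0,"jaw": 0.4},{"delta_pos": [0.7,0.55,11.7],"turn": 0,"jaw": 0.4},{"delta_pos": [0.7,0.55,12],"turn": 0,"jaw": 0.4},{"delta_pos": [0.7,0.55,12],"turn": 0,"jaw": 0.4},{"delta_pos": [0.7,0.55,12],"turn": 0,"jaw": 0.4}])

```text
clock: 18.53
tool_pos: [0.4241, -0.0884, 0.0327]
eef_rot: [0.726, -0.688, -0.001, 0.0]
contact_force: [0.1, 0.4, -1.0]
opening: 0.6
```

send_rows(series=[{"delta_pos": [0,0,0],"turn": 0,"jaw": 1},{"delta_pos": [0,0,0],"turn": 0,"jaw": 1},{"delta_pos": [0,0,0],"turn": 0,"jaw": 1},{"delta_pos": [0,0,0],"turn": 0,"jaw": 1},{"delta_pos": [0,0,0],"turn": 0,"jaw": 1},{"delta_pos": [0,0,0],"turn": 0,"jaw": 1},{"delta_pos": [0,0,0],"turn": 0,"jaw": 1},{"delta_pos": [0,0,0],"turn": 0,"jaw": 1}], force=20)

```text
clock: 19.2
tool_pos: [0.4231, -0.089, 0.0328]
eef_rot: [0.725, -0.688, -0.001, 0.001]
contact_force: [0.3, 0.1, 0.2]
opening: 0.023
```

```bash
python3 -c "
from h import *
from scipy.spatial.transform import Rotation as Ro
s=r.get_state();M=Ro.from_quat(s['eef_rot']).as_matrix()
c=vision.camera_params('wrist');cv2.imwrite('pics/w14.png',vision.snapshot('wrist'))
for z in(-.016,-.016): print(proj(np.array([[0,0,-.016],[0,-.005,-.016]])@M.T+s['tool_pos'],c))
go(.556,-.2106,.12,-87)
"
```

```text
[[314.38283586 255.95845829]
 [314.35552915 248.28496753]]
[[314.38283586 255.95845829]
 [314.35552915 248.28496753]]
t 19.25 pos [ 0.4231 -0.089   0.0328] a -87.0 tilt [-0.002  0.    -1.   ] -> delta [ 12.84 -12.62  -8.75] turn 0.01 open 0.005 F [ 0.6  0.2 -0.7]
```

View pics/w14.png

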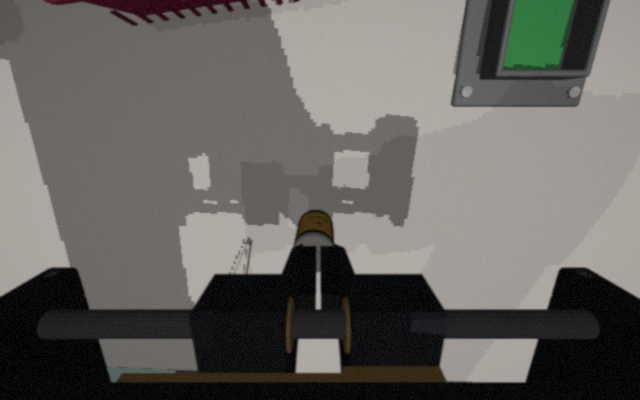

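```bash
python3 -c "
from h import *
s=r.get_state();c=vision.camera_params('side');p=s['tool_pos']
im=vision.snapshot('side');b=cv2.resize(im[130:280,200:350],None,fx=4,fy=4,interpolation=cv2.INTER_NEAREST)
for dz,col in((-.011,(0,0,255)),(0,(0,255,0)),(.022,(255,0,0))):
  u=proj(np.array([p+[0,0,dz]]),c)[0]; cv2.circle(b,tuple(int(v) for v in (u-[200,130])*4),4,col,-1)
b=(b*1.8).clip(0,255).astype('uint8')
h=sil(place(S['cell_1'],[.423,-.088,0]),c);cv2.polylines(b,[((h-[200,130])*4).astype(int)],True,(0,255,255),1)
cv2.imwrite('pics/s14.png',b)
"
```

```text
(no output)
```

View pics/s14.png

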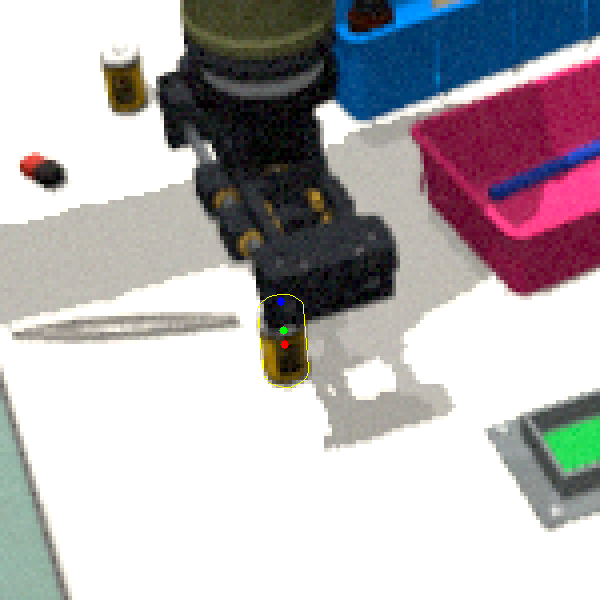

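send_rows(series=[{"delta_pos": [0,0,-1],"turn": 0,"jaw": 0.4},{"delta_pos": [0,0,-1],"turn": 0,"jaw": 0.4},{"delta_pos": [0,0,-1],"turn": 0,"jaw": 0.4},{"delta_pos": [0,0,-1],"turn": 0,"jaw": 0.4},{"delta_pos": [0,0,-1],"turn": 0,"jaw": 0.4},{"delta_pos": [0,0,-1],"turn": 0,"jaw": 0.4}])

```text
clock: 19.8
tool_pos: [0.423, -0.089, 0.0426]
eef_rot: [0.726, -0.688, -0.001, 0.001]
contact_force: [0.3, -0.2, -0.0]
opening: 0.434
```

send_rows(series=[{"delta_pos": [0,0,0.5],"turn": 0,"jaw": 0.4},{"delta_pos": [0,0,1.5],"turn": 0,"jaw": 0.4},{"delta_pos": [0,0,2.5],"turn": 0,"jaw": 0.4},{"delta_pos": [0,0,3.3],"turn": 0,"jaw": 0.4},{"delta_pos": [0,0,4],"turn": 0,"jaw": 0.4},{"delta_pos": [0,0,4.4],"turn": 0,"jaw": 0.4},{"delta_pos": [0,0,4.4],"turn": 0,"jaw": 0.4},{"delta_pos": [0,0,4.4],"turn": 0,"jaw": 0.4}])

```text
clock: 20.47
tool_pos: [0.4287, -0.0904, 0.0036]
eef_rot: [0.724, -0.69, -0.007, 0.004]
contact_force: [-0.5, -0.0, -0.4]
opening: 0.6
```

```bash
python3 -c "
from h import *
go(.423,-.088,0,-87)
im=vision.snapshot('side');b=cv2.resize(im[130:280,200:350],None,fx=4,fy=4,interpolation=cv2.INTER_NEAREST)
b=(b*1.8).clip(0,255).astype('uint8')
cv2.imwrite('pics/s15.png',b)
"
```

```text
t 20.47 pos [ 0.4287 -0.0904  0.0036] a -87.2 tilt [-0.015  0.003 -1.   ] -> delta [-0.26  0.55  0.37] turn -0.2 open 0.6 F [-0.5 -0.  -0.4]
```

View pics/s15.png

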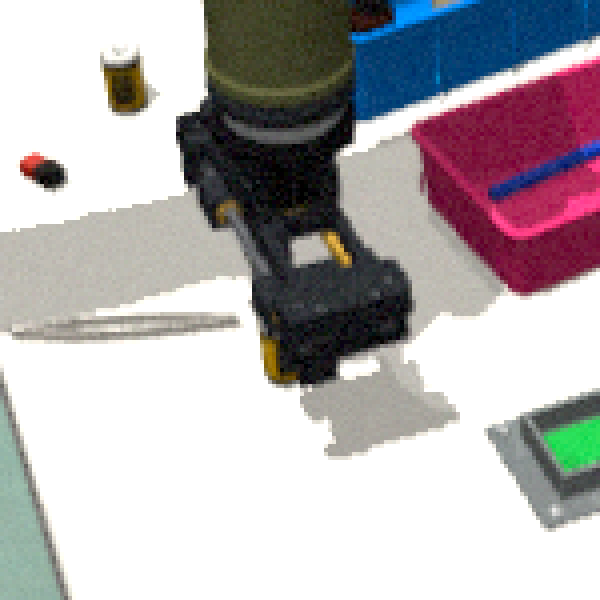

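```bash
python3 -c "
from h import *
print(r.get_state()['q'].round(3),r.get_state()['joint_torque'].round(1)); c=vision.camera_params('wrist');cv2.imwrite('pics/w15.png',vision.snapshot('wrist'))
go(.423,-.088,0,-87)"
```

```text
[ 0.137  0.902 -0.054  2.242  1.236  0.043 -2.655] [  0.  -45.6   0.8  -0.1   0.1  -0.1  -0.1]
t 20.57 pos [ 0.4287 -0.0904  0.0042] a -87.2 tilt [-0.015  0.003 -1.   ] -> delta [-0.27  0.56  0.43] turn -0.2 open 0.598 F [-0.8  0.3 -0.5]
```

View pics/w15.png

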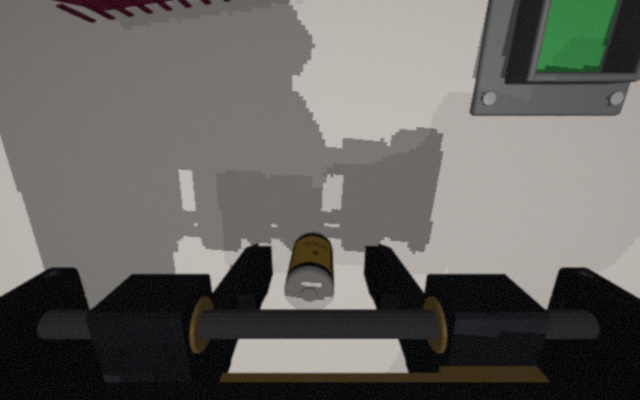

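send_rows(series=[{"delta_pos": [0,0,0],"turn": 0,"jaw": 1},{"delta_pos": [0,0,0],"turn": 0,"jaw": 1},{"delta_pos": [0,0,0],"turn": 0,"jaw": 1},{"delta_pos": [0,0,0],"turn": 0,"jaw": 1},{"delta_pos": [0,0,0],"turn": 0,"jaw": 1},{"delta_pos": [0,0,0],"turn": 0,"jaw": 1},{"delta_pos": [0,0,0],"turn": 0,"jaw": 1},{"delta_pos": [0,0,0],"turn": 0,"jaw": 1}], force=20)

```text
clock: 21.23
tool_pos: [0.4292, -0.0904, 0.0042]
eef_rot: [0.726, -0.688, -0.006, 0.004]
contact_force: [0.4, 0.9, 1.8]
opening: 0.29
```

```bash
python3 -c "
from h import *
print(r.get_state()['q'].round(3)); c=vision.camera_params('wrist');cv2.imwrite('pics/w16.png',vision.snapshot('wrist'))
go(.556,-.2106,.11,-87)"
```

```text
[ 0.138  0.901 -0.054  2.241  1.24   0.043 -2.654]
t 21.28 pos [ 0.4292 -0.0904  0.0042] a -87.0 tilt [-0.014  0.003 -1.   ] -> delta [ 12.63 -11.88 -10.79] turn 0.03 open 0.289 F [-0.4  0.5  1.7]
```

View pics/w16.png

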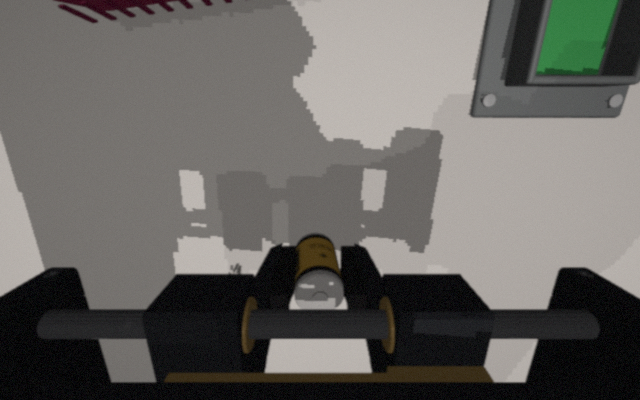

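send_rows(series=[{"delta_pos": [0,0,-1],"turn": 0,"jaw": 1},{"delta_pos": [0,0,-3],"turn": 0,"jaw": 1},{"delta_pos": [0,0,-6],"turn": 0,"jaw": 1},{"delta_pos": [1,-1,-9],"turn": 0,"jaw": 1},{"delta_pos": [3,-3,-11],"turn": 0,"jaw": 1},{"delta_pos": [5,-5,-12],"turn": 0,"jaw": 1},{"delta_pos": [7,-7,-12],"turn": 0,"jaw": 1},{"delta_pos": [9,-9,-12],"turn": 0,"jaw": 1}])

```text
clock: 21.95
tool_pos: [0.5261, -0.1778, 0.1234]
eef_rot: [0.725, -0.689, -0.006, 0.004]
contact_force: [0.2, -0.4, -1.4]
opening: 0.289
```

send_rows(series=[{"delta_pos": [1.5,-1,0],"turn": 0,"jaw": 1},{"delta_pos": [2.5,-1.5,0],"turn": 0,"jaw": 1},{"delta_pos": [3,-1.5,0],"turn": 0,"jaw": 1},{"delta_pos": [3,-1.5,0],"turn": 0,"jaw": 1},{"delta_pos": [3,-1.5,0],"turn": 0,"jaw": 1},{"delta_pos": [3,-1.5,0],"turn": 0,"jaw": 1}])

```text
clock: 22.45
tool_pos: [0.5412, -0.204, 0.1221]
eef_rot: [0.726, -0.688, -0.007, 0.004]
contact_force: [0.1, -0.1, -0.7]
opening: 0.289
```

```bash
cat >> h.py <<'E'
def bays(p=(.6309,-.2065,1.6255)):
    L=[]
    for y in(-75,-25,25,75):
        L.append(place(np.array([[sx*.023,y/1e3+sy*.023,.004] for sx,sy in((-1,-1),(1,-1),(1,1),(-1,1))]),p))
    return L
E
python3 -c "
from h import *
go(.556,-.2106,.11,-87)
c=vision.camera_params('wrist');im=vision.snapshot('wrist')
q=nets.trace('wrist','cell_tray');print([(a['score'],a['region'].sum()) for a in q])
for B in bays(): cv2.polylines(im,[(proj(B,c)+.5).astype(int)],True,(0,0,255),1)
B=place(np.array([[sx*.041,sy*.118,0] for sx,sy in((-1,-1),(1,-1),(1,1),(-1,1))]),(.6309,-.2065,1.6255));cv2.polylines(im,[(proj(B,c)+.5).astype(int)],True,(255,0,255),1)
cv2.imwrite('pics/w17.png',im)
"
```

```text
t 22.45 pos [ 0.5412 -0.204   0.1221] a -86.9 tilt [-0.015  0.004 -1.   ] -> delta [ 0.75 -1.46  1.19] turn 0.12 open 0.289 F [ 0.1 -0.1 -0.7]
[(0.96, np.int64(18940))]
```

View pics/w17.png

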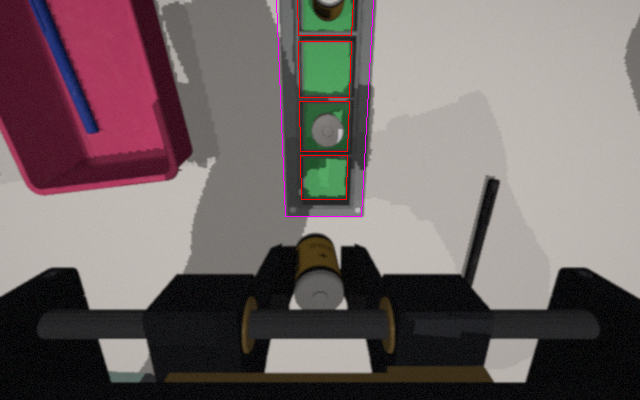

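```bash
python3 -c "
from h import *
from scipy.spatial.transform import Rotation as Ro
s=r.get_state();M=Ro.from_quat(s['eef_rot']).as_matrix();c=vision.camera_params('wrist')
for x,y in((0,0),(0,.006),(.003,.006),(0,.01)): print(x,y,proj(np.array([[x,y,-.0438]])@M.T+s['tool_pos'],c).round(1))
print(np.mean(bays()[3],0),np.mean(bays()[1],0))
go(.556+.006,-.2107,.03,-87)
"
```

```text
0 0 [[313.7 283.1]]
0 0.006 [[313.7 293.4]]
0.003 0.006 [[319.7 293.4]]
0 0.01 [[313.8 300.1]]
[ 0.55601219 -0.21060073  0.004     ] [ 0.6558626  -0.20513309  0.004     ]
t 22.55 pos [ 0.5416 -0.204   0.1223] a -86.9 tilt [-0.015  0.003 -1.   ] -> delta [ 0.81 -2.14  9.2 ] turn 0.13 open 0.285 F [ 0.2  0.7 -0.3]
```

send_rows(series=[{"delta_pos": [0.4,-1,0.5],"turn": 0,"jaw": 1},{"delta_pos": [0.7,-2,1],"turn": 0,"jaw": 1},{"delta_pos": [0.7,-2,3],"turn": 0,"jaw": 1},{"delta_pos": [0.7,-2,5],"turn": 0,"jaw": 1},{"delta_pos": [0.7,-2,7],"turn": 0,"jaw": 1},{"delta_pos": [0.7,-2,8.2],"turn": 0,"jaw": 1},{"delta_pos": [0.7,-2,8.5],"turn": 0,"jaw": 1},{"delta_pos": [0.7,-2,8.5],"turn": 0,"jaw": 1}])

```text
clock: 23.22
tool_pos: [0.5607, -0.2102, 0.0364]
eef_rot: [0.726, -0.688, -0.007, 0.004]
contact_force: [0.4, -0.4, 0.1]
opening: 0.287
```

```bash
python3 -c "
from h import *
c=vision.camera_params('wrist');im=vision.snapshot('wrist')
cv2.imwrite('pics/w18.png',im)
im=vision.snapshot('side');b=cv2.resize(im[150:300,270:470],None,fx=4,fy=4,interpolation=cv2.INTER_NEAREST);cv2.imwrite('pics/s18.png',(b*1.6).clip(0,255).astype('uint8'))
go(.5605,-.2105,.010,-87)
"
```

```text
t 23.32 pos [ 0.5619 -0.2106  0.0378] a -87.0 tilt [-0.013  0.003 -1.   ] -> delta [-0.    0.1   2.78] turn 0.04 open 0.29 F [ 0.8 -0.3  0.6]
```

View pics/w18.png

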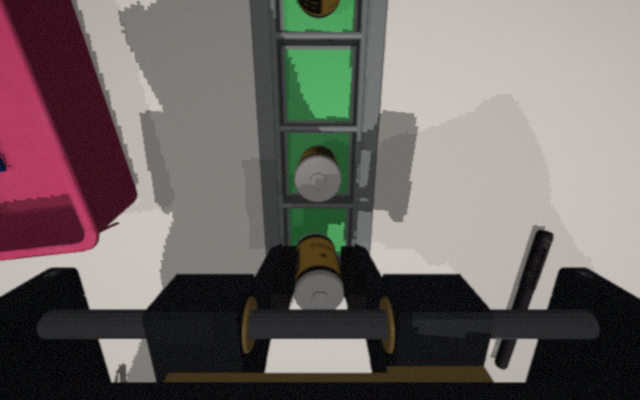

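View pics/s18.png

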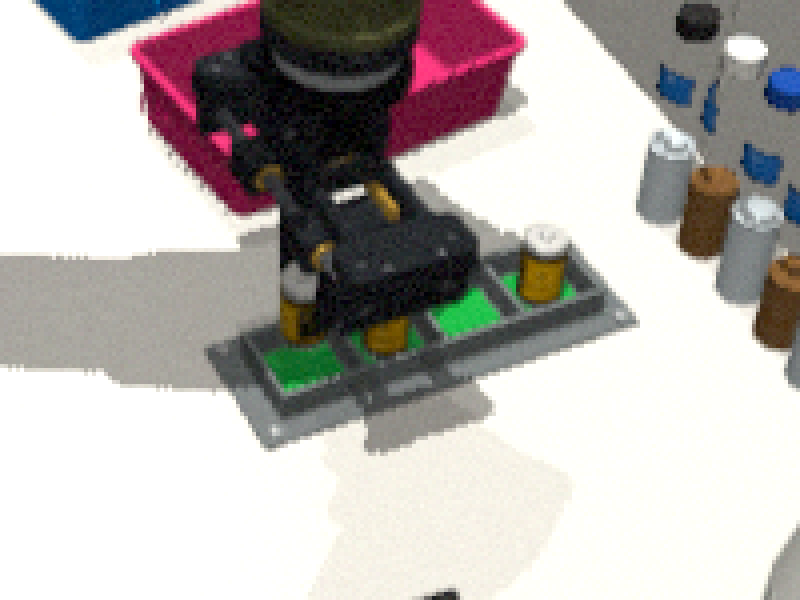

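send_rows(series=[{"delta_pos": [0,0.1,0.5],"turn": 0,"jaw": 1},{"delta_pos": [0,0.1,1.1],"turn": 0,"jaw": 1},{"delta_pos": [0,0.1,1.7],"turn": 0,"jaw": 1},{"delta_pos": [0,0.1,2.2],"turn": 0,"jaw": 1},{"delta_pos": [0,0.1,2.5],"turn": 0,"jaw": 1},{"delta_pos": [0,0.1,2.6],"turn": 0,"jaw": 1},{"delta_pos": [0,0.1,2.6],"turn": 0,"jaw": 1},{"delta_pos": [0,0.1,2.6],"turn": 0,"jaw": 1}])

```text
clock: 23.98
tool_pos: [0.5599, -0.2107, 0.0109]
eef_rot: [0.726, -0.688, -0.006, 0.004]
contact_force: [-0.1, -0.6, 0.1]
opening: 0.287
```

send_rows(series=[{"delta_pos": [0,0,0.1],"turn": 0,"jaw": 1},{"delta_pos": [0,0,0.2],"turn": 0,"jaw": 1},{"delta_pos": [0,0,0.25],"turn": 0,"jaw": 1},{"delta_pos": [0,0,0.3],"turn": 0,"jaw": 1},{"delta_pos": [0,0,0.3],"turn": 0,"jaw": 1}])

```text
clock: 24.4
tool_pos: [0.5601, -0.2107, 0.0083]
eef_rot: [0.726, -0.688, -0.006, 0.004]
contact_force: [0.5, -0.0, 1.3]
opening: 0.285
```

```bash
python3 -c "
from h import *
go(.5605,-.2105,.008,-87)
im=vision.snapshot('side');b=cv2.resize(im[150:300,270:470],None,fx=4,fy=4,interpolation=cv2.INTER_NEAREST);cv2.imwrite('pics/s19.png',(b*1.6).clip(0,255).astype('uint8'))
"
```

```text
t 24.4 pos [ 0.5601 -0.2107  0.0083] a -87.0 tilt [-0.013  0.003 -1.   ] -> delta [-0.02 -0.04  0.03] turn 0.03 open 0.285 F [ 0.5 -0.   1.3]
```

View pics/s19.png

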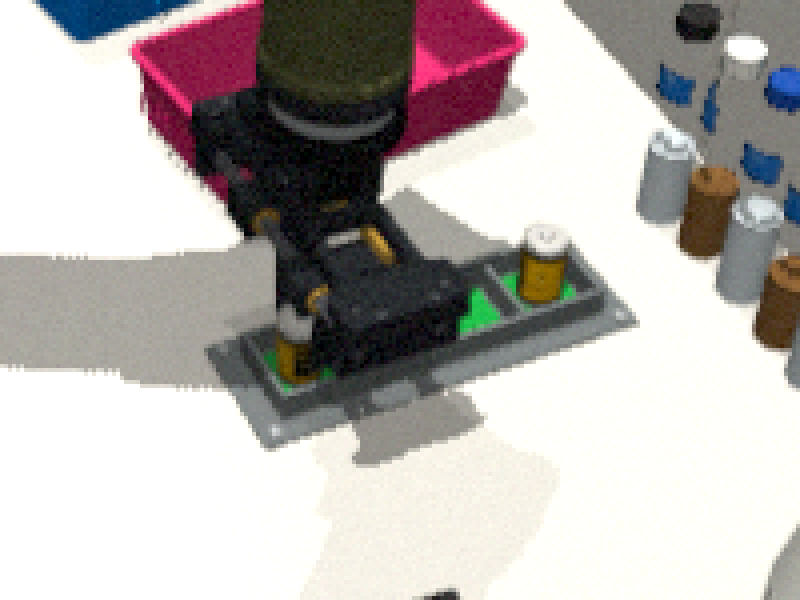

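send_rows(series=[{"delta_pos": [0,0,0.05],"turn": 0,"jaw": 1},{"delta_pos": [0,0,0.05],"turn": 0,"jaw": 1},{"delta_pos": [0,0,0.05],"turn": 0,"jaw": 0.55},{"delta_pos": [0,0,0.05],"turn": 0,"jaw": 0.55},{"delta_pos": [0,0,0.05],"turn": 0,"jaw": 0.55},{"delta_pos": [0,0,0.05],"turn": 0,"jaw": 0.55},{"delta_pos": [0,0,0.05],"turn": 0,"jaw": 0.55},{"delta_pos": [0,0,-0.5],"turn": 0,"jaw": 0.5}])

```text
clock: 25.12
tool_pos: [0.5589, -0.2107, 0.0121]
eef_rot: [0.726, -0.688, -0.007, 0.004]
contact_force: [-0.8, -0.7, 0.0]
opening: 0.493
```

send_rows(series=[{"delta_pos": [0,0,-1],"turn": 0,"jaw": 0.5},{"delta_pos": [0,0,-3.5],"turn": 0,"jaw": 0.5},{"delta_pos": [0,0,-7],"turn": 0,"jaw": 0.4},{"delta_pos": [0,0,-10],"turn": 0,"jaw": 0.4},{"delta_pos": [0,0,-13],"turn": 0,"jaw": 0.4},{"delta_pos": [0,0,-15],"turn": 0,"jaw": 0.4},{"delta_pos": [0,0,-15],"turn": 0,"jaw": 0.4},{"delta_pos": [0,0,-15],"turn": 0,"jaw": 0.4}])

```text
clock: 25.78
tool_pos: [0.5627, -0.2114, 0.1648]
eef_rot: [0.726, -0.688, -0.005, 0.003]
contact_force: [0.4, 0.5, -0.5]
opening: 0.602
```

```bash
python3 -c "
from h import *
print(r.get_state()['q'].round(2))
c=vision.camera_params('wrist');im=vision.snapshot('wrist')
cv2.imwrite('pics/w20.png',im)
im=vision.snapshot('side');b=cv2.resize(im[150:300,270:470],None,fx=4,fy=4,interpolation=cv2.INTER_NEAREST);cv2.imwrite('pics/s20.png',(b*1.6).clip(0,255).astype('uint8'))
go(.399,.1985,.17,-75)
"
```

```text
[ 0.67  0.81 -0.72  1.67  0.64  0.93 -1.82]
t 25.88 pos [ 0.561  -0.2114  0.1624] a -87.0 tilt [-0.016  0.003 -1.   ] -> delta [-41.8   14.02  -0.39] turn -11.97 open 0.6 F [-1.1 -0.1  0.1]
```

View pics/w20.png

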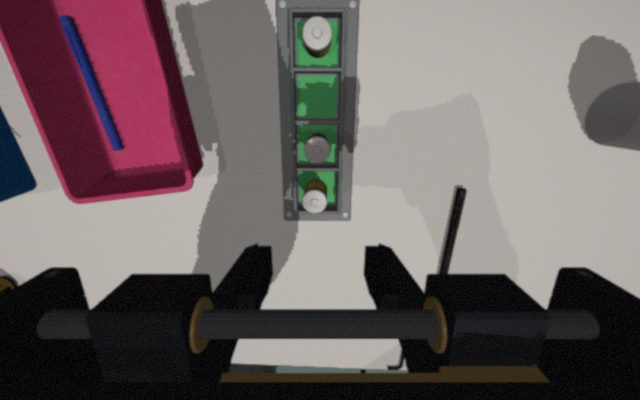

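View pics/s20.png

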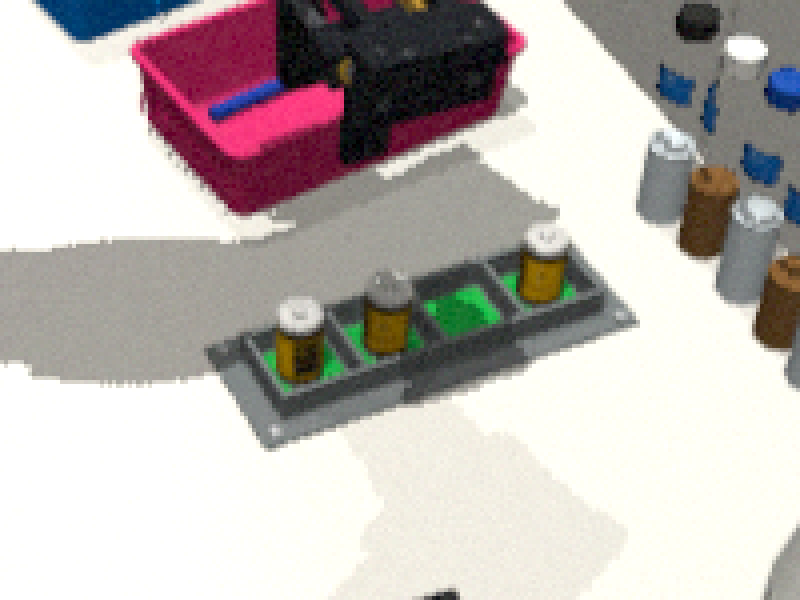

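send_rows(series=[{"delta_pos": [-2,0.7,-0.5],"turn": 0,"jaw": 0.4},{"delta_pos": [-5,1.7,-0.5],"turn": 0,"jaw": 0.4},{"delta_pos": [-8,2.7,-0.5],"turn": 1,"jaw": 0.4},{"delta_pos": [-11.5,3.9,-0.5],"turn": 2,"jaw": 0.4},{"delta_pos": [-15,5.1,-0.5],"turn": 3,"jaw": 0.4},{"delta_pos": [-18.5,6.2,-0.5],"turn": 4,"jaw": 0.4},{"delta_pos": [-22,7.4,-0.5],"turn": 5,"jaw": 0.4},{"delta_pos": [-25,8.4,-0.5],"turn": 6,"jaw": 0.4}])

```text
clock: 26.55
tool_pos: [0.4627, 0.0359, 0.1691]
eef_rot: [-0.689, 0.725, 0.007, -0.005]
contact_force: [0.9, 0.1, 0.2]
opening: 0.599
```

```bash
python3 -c "
from h import *
print(r.get_state()['q'].round(2))
go(.399,.1985,.15,-95)
"
```

```text
[ 0.25  0.64 -0.67  2.06  0.62  0.67 -2.46]
t 26.55 pos [0.4627 0.0359 0.1691] a -92.9 tilt [-0.017  0.004 -1.   ] -> delta [-15.91   7.16   2.08] turn 2.06 open 0.599 F [0.9 0.1 0.2]
```

send_rows(series=[{"delta_pos": [-1.5,0.7,0],"turn": -4,"jaw": 0.4},{"delta_pos": [-4,1.8,0],"turn": -10,"jaw": 0.4},{"delta_pos": [-7,3.2,0],"turn": -17,"jaw": 0.4},{"delta_pos": [-10,4.5,0],"turn": -24,"jaw": 0.4},{"delta_pos": [-12.5,5.6,0],"turn": -31,"jaw": 0.4},{"delta_pos": [-14.5,6.5,0],"turn": -38,"jaw": 0.4},{"delta_pos": [-15.5,7,0.5],"turn": -42,"jaw": 0.4},{"delta_pos": [-15.5,7,0.5],"turn": -42,"jaw": 0.4}])

```text
clock: 27.22
tool_pos: [0.402, 0.1938, 0.1654]
eef_rot: [0.904, -0.427, -0.008, 0.002]
contact_force: [0.1, -1.0, -0.6]
opening: 0.599
```

send_rows(series=[{"delta_pos": [0,0,0],"turn": 0,"jaw": 0.4},{"delta_pos": [0,0,0],"turn": 0,"jaw": 0.4}])

```text
clock: 27.38
tool_pos: [0.4035, 0.1901, 0.1657]
eef_rot: [0.902, -0.432, -0.007, 0.003]
contact_force: [0.3, -0.5, 0.0]
opening: 0.602
```

```bash
python3 -c "
from h import *
print(r.get_state()['q'].round(2))
c=vision.camera_params('wrist');cv2.imwrite('pics/w21.png',vision.snapshot('wrist'))
q=nets.trace('wrist','cell_1'); print([(a['score'],np.array(a['location'])*[400,640]) for a in q])
best=min(q,key=lambda a:abs(a['location'][1]-.5)); o=fit(S['cell_1'],[(best['region'].astype(float),c)],[.399,.1985],0); print(o.x,o.fun)
go(.399,.1985,.006,-51)
"
```

```text
[-0.02  0.67 -0.84  2.11  0.77  0.71 -2.26]
[(0.84, array([184.4  , 313.088])), (0.58, array([286.2  , 634.624]))]
[0.39996611 0.1980863 ] 0.12305607671461338
t 27.48 pos [0.4036 0.1904 0.1661] a -51.2 tilt [-0.014  0.001 -1.   ] -> delta [-0.76 -0.31 16.01] turn -0.19 open 0.602 F [1.1 0.4 0.4]
```

View pics/w21.png

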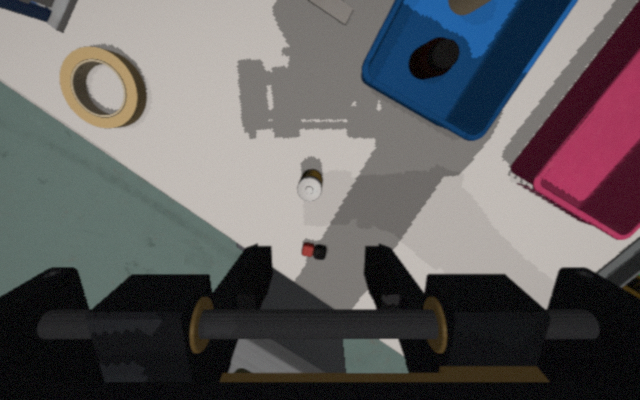

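send_rows(series=[{"delta_pos": [-0.7,-0.3,2],"turn": -4,"jaw": 0.4},{"delta_pos": [-0.7,-0.3,5],"turn": -8,"jaw": 0.4},{"delta_pos": [-0.7,-0.3,8],"turn": -8,"jaw": 0.4},{"delta_pos": [-0.7,-0.3,10.5],"turn": -8,"jaw": 0.4},{"delta_pos": [-0.7,-0.3,11.5],"turn": -8,"jaw": 0.4},{"delta_pos": [-0.7,-0.3,11.5],"turn": -8,"jaw": 0.4},{"delta_pos": [-0.7,-0.3,11.5],"turn": -8,"jaw": 0.4}])

```text
clock: 28.07
tool_pos: [0.3995, 0.1992, 0.0513]
eef_rot: [0.93, -0.367, -0.007, 0.002]
contact_force: [0.4, 0.1, 0.1]
opening: 0.597
```

```bash
python3 -c "
from h import *
print(r.get_state()['q'].round(2))
cv2.imwrite('pics/w22.png',vision.snapshot('wrist'))
go(.3995,.198,.006,-43)
"
```

```text
[-0.18  0.86 -0.62  2.19  1.17  0.48 -2.5 ]
t 28.12 pos [0.3998 0.1997 0.0519] a -43.0 tilt [-0.013  0.003 -1.   ] -> delta [0.15 0.12 4.59] turn -0.05 open 0.6 F [ 0.2 -0.1  0.3]
```

View pics/w22.png

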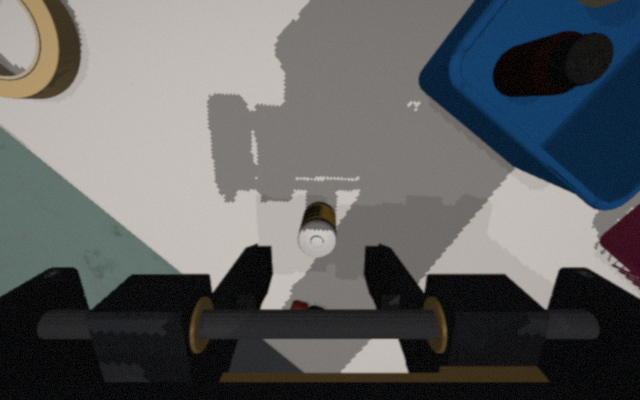

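send_rows(series=[{"delta_pos": [0.1,0.1,0],"turn": -6,"jaw": 0.4},{"delta_pos": [0.1,0.1,0.5],"turn": -12,"jaw": 0.4},{"delta_pos": [0.1,0.1,1.5],"turn": -18,"jaw": 0.4},{"delta_pos": [0.1,0.1,2.5],"turn": -20,"jaw": 0.4},{"delta_pos": [0.1,0.1,3.5],"turn": -20,"jaw": 0.4},{"delta_pos": [0.1,0.1,4.2],"turn": -20,"jaw": 0.4},{"delta_pos": [0.1,0.1,4.5],"turn": -20,"jaw": 0.4},{"delta_pos": [0.1,0.1,4.5],"turn": -20,"jaw": 0.4}])

```text
clock: 28.78
tool_pos: [0.3993, 0.1987, 0.0069]
eef_rot: [0.98, -0.2, -0.007, -0.0]
contact_force: [0.0, -0.3, -0.1]
opening: 0.597
```

```bash
python3 -c "
from h import *
print(r.get_state()['q'].round(2))
cv2.imwrite('pics/w23.png',vision.snapshot('wrist'))
go(.3995,.198,.006,-23)
"
```

```text
[-0.19  0.96 -0.61  2.21  1.41  0.48 -2.37]
t 28.83 pos [0.3993 0.1988 0.0071] a -23.0 tilt [-0.013  0.004 -1.   ] -> delta [0.06 0.07 0.11] turn -0.01 open 0.597 F [-0.   0.5 -0.5]
```

View pics/w23.png

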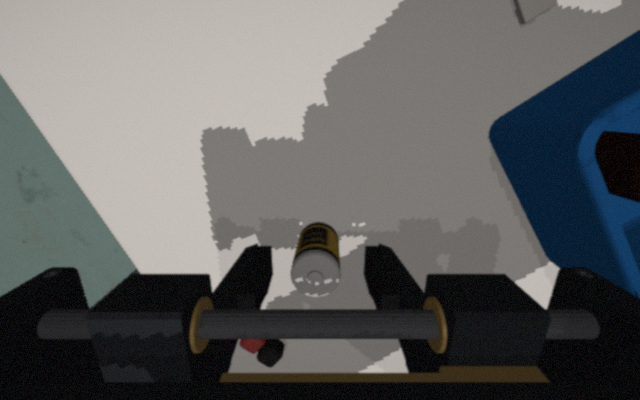

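send_rows(series=[{"delta_pos": [0,0.1,0.3],"turn": 0,"jaw": 0.4},{"delta_pos": [0,0.1,0.3],"turn": 0,"jaw": 1},{"delta_pos": [0,0.1,0.3],"turn": 0,"jaw": 1},{"delta_pos": [0,0.1,0.3],"turn": 0,"jaw": 1},{"delta_pos": [0,0.1,0.3],"turn": 0,"jaw": 1},{"delta_pos": [0,0.1,0.3],"turn": 0,"jaw": 1},{"delta_pos": [0,0.1,0.3],"turn": 0,"jaw": 1},{"delta_pos": [0,0.1,0.3],"turn": 0,"jaw": 1}], force=20)

```text
clock: 29.5
tool_pos: [0.3983, 0.1979, 0.0036]
eef_rot: [0.98, -0.199, -0.007, -0.0]
contact_force: [0.3, -0.5, 1.4]
opening: 0.283
```

```bash
python3 -c "
from h import *
print(r.get_state()['q'].round(2))
go(.656,-.2051,.12,-87)
"
```

```text
[-0.19  0.97 -0.6   2.21  1.43  0.48 -2.39]
t 29.5 pos [0.3983 0.1979 0.0036] a -23.0 tilt [-0.014  0.003 -1.   ] -> delta [ 39.28  27.09 -12.12] turn 64.04 open 0.283 F [ 0.3 -0.5  1.4]
```

send_rows(series=[{"delta_pos": [0,0,-1],"turn": 0,"jaw": 1},{"delta_pos": [0,0,-3],"turn": 0,"jaw": 1},{"delta_pos": [0,0,-6],"turn": 0,"jaw": 1},{"delta_pos": [0,0,-9],"turn": 0,"jaw": 1},{"delta_pos": [0,0,-12],"turn": 0,"jaw": 1},{"delta_pos": [1,0.7,-13],"turn": 1,"jaw": 1},{"delta_pos": [3,2.1,-13],"turn": 3,"jaw": 1},{"delta_pos": [5.5,3.8,-13],"turn": 6,"jaw": 1}])

```text
clock: 30.17
tool_pos: [0.4361, 0.1422, 0.134]
eef_rot: [0.968, -0.249, -0.007, -0.001]
contact_force: [0.2, 0.2, -1.4]
opening: 0.285
```

send_rows(series=[{"delta_pos": [2.7,1.9,0],"turn": 4,"jaw": 1},{"delta_pos": [5.4,3.7,0],"turn": 9,"jaw": 1},{"delta_pos": [8.1,5.6,0],"turn": 14,"jaw": 1},{"delta_pos": [10.8,7.5,0],"turn": 20,"jaw": 1},{"delta_pos": [13.5,9.3,0],"turn": 26,"jaw": 1},{"delta_pos": [16.2,11.2,0],"turn": 32,"jaw": 1},{"delta_pos": [18.9,13,0],"turn": 38,"jaw": 1},{"delta_pos": [21,14.5,0],"turn": 43,"jaw": 1}])

```text
clock: 30.83
tool_pos: [0.5498, -0.0907, 0.13]
eef_rot: [0.807, -0.591, -0.007, 0.003]
contact_force: [0.6, 0.3, -1.2]
opening: 0.283
```

```bash
python3 -c "
from h import *
print(r.get_state()['q'].round(2))
go(.656,-.2051,.12,-87)
"
```

```text
[ 0.46  0.8  -0.67  1.82  0.68  0.77 -1.83]
t 30.83 pos [ 0.5498 -0.0907  0.13  ] a -72.4 tilt [-0.015  0.002 -1.   ] -> delta [14.13 -6.68  0.82] turn 14.61 open 0.283 F [ 0.6  0.3 -1.2]
```

send_rows(series=[{"delta_pos": [2.7,-1.3,0],"turn": 4,"jaw": 1},{"delta_pos": [5.4,-2.5,0],"turn": 8,"jaw": 1},{"delta_pos": [8.1,-3.8,0],"turn": 12,"jaw": 1},{"delta_pos": [10.5,-5,0],"turn": 14.6,"jaw": 1},{"delta_pos": [12.5,-6,0],"turn": 14.6,"jaw": 1},{"delta_pos": [13.7,-6.5,0],"turn": 14.6,"jaw": 1},{"delta_pos": [13.8,-6.5,0],"turn": 14.6,"jaw": 1},{"delta_pos": [13.8,-6.5,0],"turn": 14.6,"jaw": 1}])

```text
clock: 31.5
tool_pos: [0.6531, -0.1988, 0.1278]
eef_rot: [0.728, -0.686, -0.007, 0.004]
contact_force: [-1.0, 1.1, -0.0]
opening: 0.285
```

```bash
python3 -c "
from h import *
from scipy.spatial.transform import Rotation as Ro
c=vision.camera_params('wrist');s=r.get_state();im=vision.snapshot('wrist');M=Ro.from_quat(s['eef_rot']).as_matrix()
for y in (-.003,0,.003,.006): print(y,proj(np.array([[0,y,-.0444]])@M.T+s['tool_pos'],c).round(1))
cv2.imwrite('pics/w24.png',im)
go(.656,-.2051,.03,-87)
"
```

```text
-0.003 [[313.7 278.5]]
0 [[313.7 283.8]]
0.003 [[313.8 289. ]]
0.006 [[313.8 294.1]]
t 31.55 pos [ 0.6528 -0.1976  0.1281] a -86.5 tilt [-0.016  0.004 -1.   ] -> delta [ 0.81 -0.42  9.8 ] turn 0.47 open 0.281 F [ 0.2  0.8 -1. ]
```

View pics/w24.png

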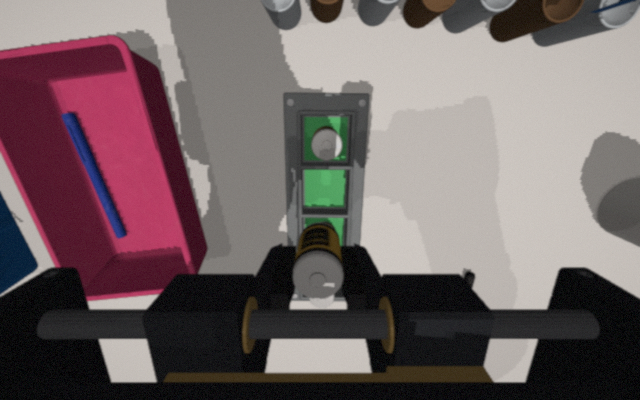

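send_rows(series=[{"delta_pos": [0.4,0,0.5],"turn": 0.4,"jaw": 1},{"delta_pos": [0.8,-0.1,1.5],"turn": 0.4,"jaw": 1},{"delta_pos": [0.8,-0.1,3.5],"turn": 0.4,"jaw": 1},{"delta_pos": [0.8,-0.1,5.5],"turn": 0.4,"jaw": 1},{"delta_pos": [0.8,-0.1,7.5],"turn": 0.4,"jaw": 1},{"delta_pos": [0.8,-0.1,8.7],"turn": 0.4,"jaw": 1},{"delta_pos": [0.8,-0.1,9],"turn": 0.4,"jaw": 1},{"delta_pos": [0.8,-0.1,9],"turn": 0.4,"jaw": 1}])

```text
clock: 32.22
tool_pos: [0.6532, -0.206, 0.0374]
eef_rot: [0.726, -0.688, -0.007, 0.004]
contact_force: [0.4, 0.9, -0.7]
opening: 0.287
```

```bash
python3 -c "
from h import *
c=vision.camera_params('wrist');im=vision.snapshot('wrist')
cv2.imwrite('pics/w25.png',im)
im=vision.snapshot('side');b=cv2.resize(im[150:300,270:470],None,fx=4,fy=4,interpolation=cv2.INTER_NEAREST);cv2.imwrite('pics/s25.png',(b*1.6).clip(0,255).astype('uint8'))
go(.653,-.2051,.010,-87)
"
```

```text
t 32.32 pos [ 0.6548 -0.2062  0.0394] a -87.0 tilt [-0.013  0.003 -1.   ] -> delta [-0.1   0.14  2.95] turn 0.04 open 0.284 F [ 0.6 -0.9 -1.1]
```

View pics/w25.png

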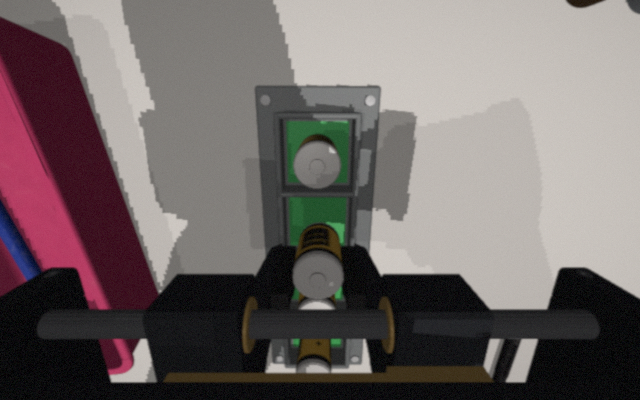

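View pics/s25.png

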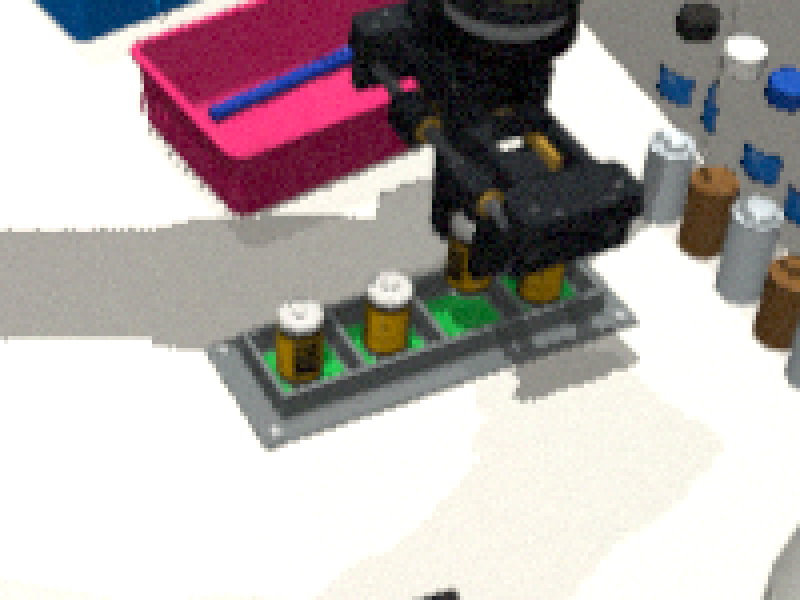

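send_rows(series=[{"delta_pos": [-0.1,0.15,0.5],"turn": 0,"jaw": 1},{"delta_pos": [-0.1,0.15,1.1],"turn": 0,"jaw": 1},{"delta_pos": [-0.1,0.15,1.7],"turn": 0,"jaw": 1},{"delta_pos": [-0.1,0.15,2.3],"turn": 0,"jaw": 1},{"delta_pos": [-0.1,0.15,2.6],"turn": 0,"jaw": 1},{"delta_pos": [-0.1,0.15,2.7],"turn": 0,"jaw": 1},{"delta_pos": [-0.1,0.15,2.7],"turn": 0,"jaw": 1},{"delta_pos": [-0.1,0.15,2.7],"turn": 0,"jaw": 1}])

```text
clock: 32.98
tool_pos: [0.6523, -0.2052, 0.0117]
eef_rot: [0.726, -0.688, -0.006, 0.004]
contact_force: [0.2, -0.1, -0.4]
opening: 0.285
```

send_rows(series=[{"delta_pos": [0,0,0.1],"turn": 0,"jaw": 1},{"delta_pos": [0,0,0.2],"turn": 0,"jaw": 1},{"delta_pos": [0,0,0.3],"turn": 0,"jaw": 1},{"delta_pos": [0,0,0.35],"turn": 0,"jaw": 1},{"delta_pos": [0,0,0.35],"turn": 0,"jaw": 1}])

```text
clock: 33.4
tool_pos: [0.652, -0.2053, 0.008]
eef_rot: [0.726, -0.688, -0.006, 0.004]
contact_force: [0.5, 1.1, -0.5]
opening: 0.28
```

```bash
python3 -c "
from h import *
go(.653,-.2051,.0076,-87)
im=vision.snapshot('side');b=cv2.resize(im[150:300,270:470],None,fx=4,fy=4,interpolation=cv2.INTER_NEAREST);cv2.imwrite('pics/s26.png',(b*1.6).clip(0,255).astype('uint8'))
"
```

```text
t 33.4 pos [ 0.652  -0.2053  0.008 ] a -87.0 tilt [-0.014  0.003 -1.   ] -> delta [-0.01 -0.1   0.04] turn 0.03 open 0.28 F [ 0.5  1.1 -0.5]
```

View pics/s26.png

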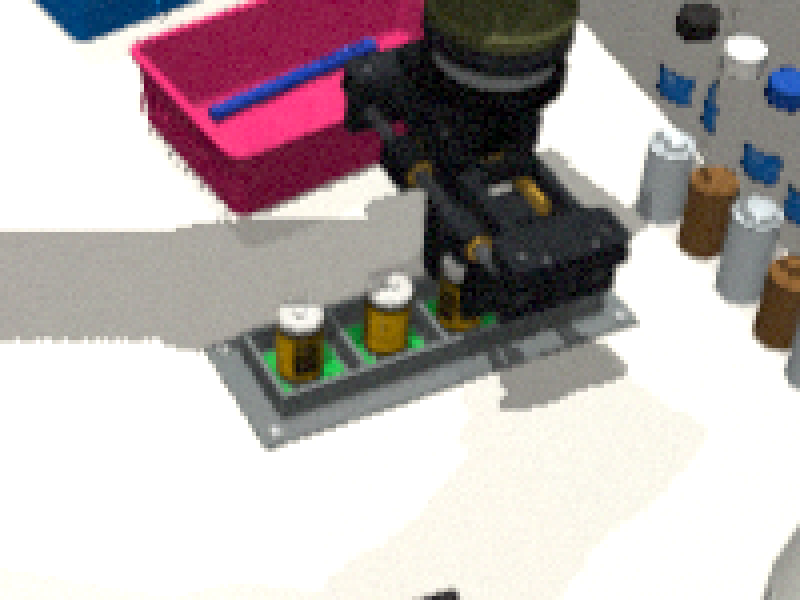

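send_rows(series=[{"delta_pos": [0,0,0.05],"turn": 0,"jaw": 1},{"delta_pos": [0,0,0.1],"turn": 0,"jaw": 1},{"delta_pos": [0,0,0.1],"turn": 0,"jaw": 1}])

```text
clock: 33.7
tool_pos: [0.6524, -0.2052, 0.0077]
eef_rot: [0.726, -0.688, -0.006, 0.004]
contact_force: [-0.3, -0.0, 3.5]
opening: 0.288
```

Contact. Release and rise.

send_rows(series=[{"delta_pos": [0,0,0],"turn": 0,"jaw": 0.55},{"delta_pos": [0,0,0],"turn": 0,"jaw": 0.55},{"delta_pos": [0,0,0],"turn": 0,"jaw": 0.55},{"delta_pos": [0,0,0],"turn": 0,"jaw": 0.55},{"delta_pos": [0,0,0],"turn": 0,"jaw": 0.55},{"delta_pos": [0,0,-0.5],"turn": 0,"jaw": 0.55},{"delta_pos": [0,0,-2],"turn": 0,"jaw": 0.5},{"delta_pos": [0,0,-4],"turn": 0,"jaw": 0.5}])

```text
clock: 34.37
tool_pos: [0.6515, -0.2052, 0.047]
eef_rot: [0.726, -0.688, -0.007, 0.004]
contact_force: [-0.5, 0.3, -0.2]
opening: 0.502
```

send_rows(series=[{"delta_pos": [0,0,-3],"turn": 0,"jaw": 0.5},{"delta_pos": [0,0,-6],"turn": 0,"jaw": 0.5},{"delta_pos": [0,0,-9],"turn": 0,"jaw": 0.4},{"delta_pos": [0,0,-11],"turn": 0,"jaw": 0.4},{"delta_pos": [0,0,-11],"turn": 0,"jaw": 0.4},{"delta_pos": [0,0,-11],"turn": 0,"jaw": 0.4}])

```text
clock: 34.87
tool_pos: [0.6552, -0.2058, 0.1597]
eef_rot: [0.726, -0.688, -0.005, 0.003]
contact_force: [0.7, -1.0, 0.1]
opening: 0.607
```

```bash
python3 -c "
from h import *
c=vision.camera_params('wrist');im=vision.snapshot('wrist')
cv2.imwrite('pics/w27.png',im)
im=vision.snapshot('side');b=cv2.resize(im[150:300,270:470],None,fx=4,fy=4,interpolation=cv2.INTER_NEAREST);cv2.imwrite('pics/s27.png',(b*1.6).clip(0,255).astype('uint8'))
go(.500,-.3797,.15,-90.3)
"
```

```text
t 34.97 pos [ 0.6534 -0.2059  0.1566] a -87.0 tilt [-0.016  0.003 -1.   ] -> delta [16.55 16.23  0.85] turn 3.34 open 0.597 F [ 0.1  0.2 -0.4]
```

View pics/w27.png

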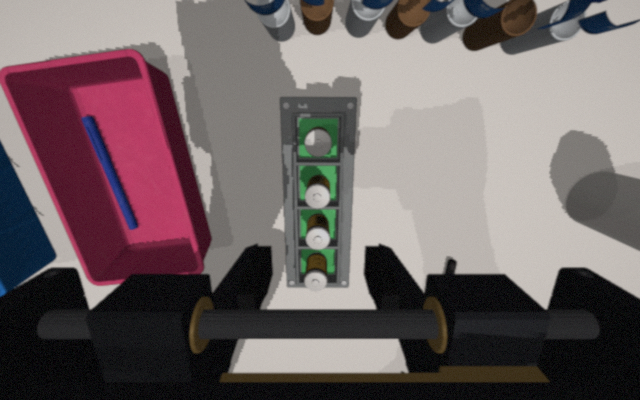

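View pics/s27.png

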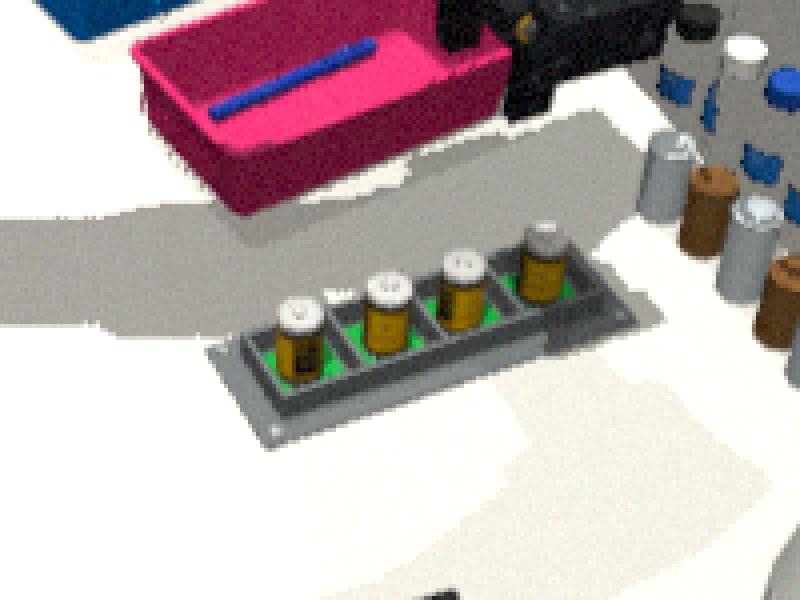

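send_rows(series=[{"delta_pos": [1.8,1.8,0],"turn": 1,"jaw": 0.4},{"delta_pos": [4.2,4.2,0],"turn": 2,"jaw": 0.4},{"delta_pos": [7,7,0],"turn": 3.3,"jaw": 0.4},{"delta_pos": [9.8,9.7,0],"turn": 3.3,"jaw": 0.5},{"delta_pos": [12.5,12.3,0],"turn": 3.3,"jaw": 0.6},{"delta_pos": [15,14.7,0],"turn": 3.3,"jaw": 0.6},{"delta_pos": [16.4,16.1,0],"turn": 3.3,"jaw": 0.6},{"delta_pos": [16.4,16.1,0],"turn": 3.3,"jaw": 0.6}])

```text
clock: 35.63
tool_pos: [0.4957, -0.384, 0.1565]
eef_rot: [-0.702, 0.712, 0.008, -0.007]
contact_force: [0.5, -0.0, 0.6]
opening: 0.398
```

send_rows(series=[{"delta_pos": [0,0,3],"turn": 0,"jaw": 0.6},{"delta_pos": [0,0,5],"turn": 0,"jaw": 0.6},{"delta_pos": [0,0,6],"turn": 0,"jaw": 0.6},{"delta_pos": [0,0,6],"turn": 0,"jaw": 0.6},{"delta_pos": [0,0,6],"turn": 0,"jaw": 0.6}])

```text
clock: 36.05
tool_pos: [0.5015, -0.3768, 0.0982]
eef_rot: [-0.706, 0.708, 0.007, -0.004]
contact_force: [0.4, -0.5, 0.1]
opening: 0.402
```

```bash
python3 -c "
from h import *
print(r.get_state()['q'].round(2))
c=vision.camera_params('wrist');im=vision.snapshot('wrist')
q=nets.trace('wrist','marker');print([(a['score'],a['region'].sum()) for a in q])
o=fit(S['marker'],[(q[0]['region'].astype(float),c)],[.5,-.38],True);print(o.x,o.fun)
cv2.polylines(im,[np.round(sil(place(S['marker'],[.4997,-.3797,1.565]),c)).astype(int)],True,(0,255,255),1)
cv2.imwrite('pics/w28.png',im)
go(.500,-.3797,-.01,-90.3)
"
```

```text
[ 0.89  0.91 -0.6   1.63  0.65  0.83 -1.57]
[(0.61, np.int64(1502)), (0.38, np.int64(2037))]
[ 0.49838751 -0.38186559  1.57872191] 0.17106373769072603
t 36.15 pos [ 0.5025 -0.3776  0.0997] a -90.2 tilt [-0.012  0.003 -1.   ] -> delta [ 0.24  0.11 10.97] turn 0.07 open 0.399 F [-0.1  0.7  0.1]
```

View pics/w28.png

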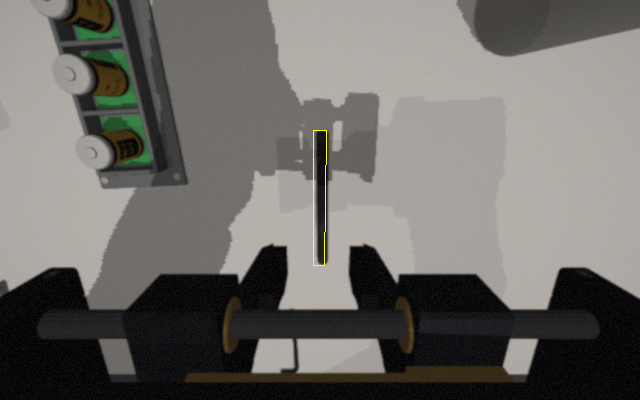

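send_rows(series=[{"delta_pos": [0.2,0.2,2],"turn": 0,"jaw": 0.6},{"delta_pos": [0.3,0.2,4],"turn": 0,"jaw": 0.6},{"delta_pos": [0.3,0.2,6.5],"turn": 0,"jaw": 0.6},{"delta_pos": [0.3,0.2,8.5],"turn": 0,"jaw": 0.6},{"delta_pos": [0.3,0.2,10],"turn": 0,"jaw": 0.6},{"delta_pos": [0.3,0.2,10.7],"turn": 0,"jaw": 0.6},{"delta_pos": [0.3,0.2,10.7],"turn": 0,"jaw": 0.6},{"delta_pos": [0.3,0.2,10.7],"turn": 0,"jaw": 0.6}])

```text
clock: 36.82
tool_pos: [0.4986, -0.3806, -0.0074]
eef_rot: [-0.705, 0.709, 0.005, -0.004]
contact_force: [0.5, -0.8, 0.1]
opening: 0.401
```

```bash
python3 -c "
from h import *
cv2.imwrite('pics/w29.png',vision.snapshot('wrist'))
im=vision.snapshot('side');b=cv2.resize(im[220:370,270:470],None,fx=4,fy=4,interpolation=cv2.INTER_NEAREST);cv2.imwrite('pics/s29.png',(b*1.6).clip(0,255).astype('uint8'))
go(.500,-.3805,-.02,-90.3)
"
```

```text
t 36.92 pos [ 0.4989 -0.3809 -0.0068] a -90.3 tilt [-0.012  0.002 -1.   ] -> delta [-0.04 -0.12  1.32] turn 0.03 open 0.402 F [0.4 0.8 1. ]
```

View pics/s29.png

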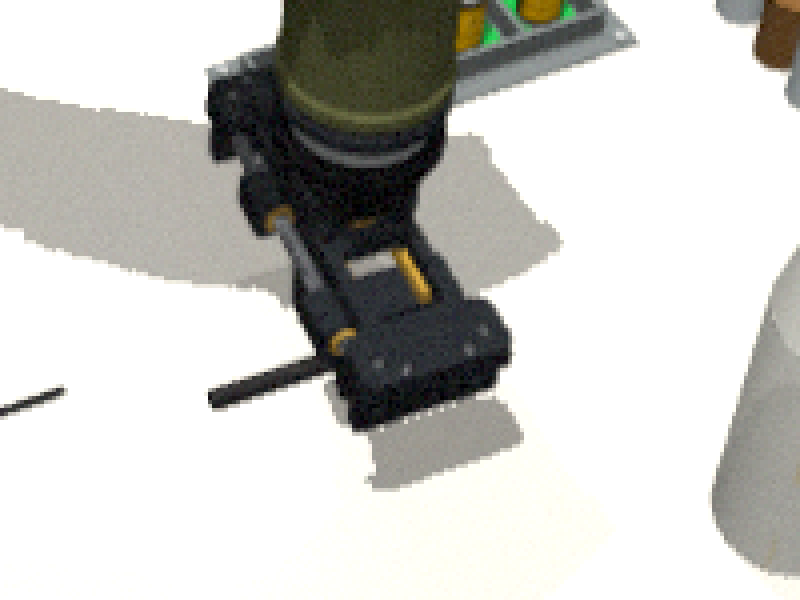

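View pics/w29.png

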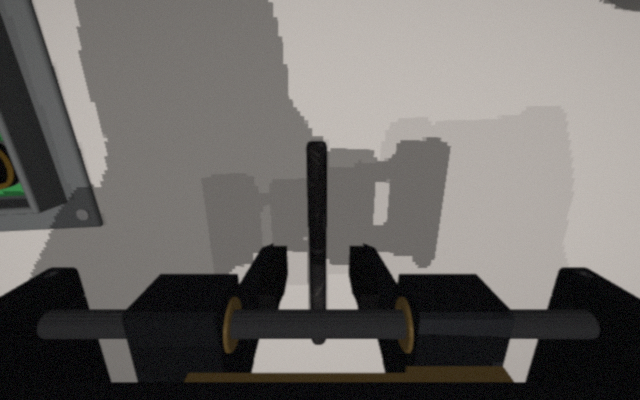

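send_rows(series=[{"delta_pos": [0,-0.1,0.3],"turn": 0,"jaw": 0.6},{"delta_pos": [0,-0.1,0.6],"turn": 0,"jaw": 0.6},{"delta_pos": [0,-0.1,0.8],"turn": 0,"jaw": 0.6},{"delta_pos": [0,-0.1,0.9],"turn": 0,"jaw": 0.6},{"delta_pos": [0,-0.1,0.9],"turn": 0,"jaw": 0.6},{"delta_pos": [0,-0.1,0.9],"turn": 0,"jaw": 0.6}])

```text
clock: 37.42
tool_pos: [0.4986, -0.3804, -0.0173]
eef_rot: [-0.705, 0.709, 0.006, -0.004]
contact_force: [0.7, -0.2, -0.5]
opening: 0.397
```

send_rows(series=[{"delta_pos": [0,0,0.1],"turn": 0,"jaw": 0.6},{"delta_pos": [0,0,0.2],"turn": 0,"jaw": 0.6},{"delta_pos": [0,0,0.2],"turn": 0,"jaw": 0.6}])

```text
clock: 37.67
tool_pos: [0.4985, -0.3804, -0.0194]
eef_rot: [-0.705, 0.709, 0.006, -0.004]
contact_force: [0.2, 0.8, 0.4]
opening: 0.399
```

send_rows(series=[{"delta_pos": [0,0,0.1],"turn": 0,"jaw": 0.6},{"delta_pos": [0,0,0.2],"turn": 0,"jaw": 0.6},{"delta_pos": [0,0,0.2],"turn": 0,"jaw": 0.6}])

```text
clock: 37.92
tool_pos: [0.4987, -0.3805, -0.0201]
eef_rot: [-0.705, 0.709, 0.006, -0.004]
contact_force: [-2.0, 1.5, 8.7]
opening: 0.402
```

```bash
python3 -c "
from h import *
im=vision.snapshot('side');b=cv2.resize(im[250:350,300:450],None,fx=5,fy=5,interpolation=cv2.INTER_NEAREST);cv2.imwrite('pics/s30.png',(b*2.5).clip(0,255).astype('uint8'))
go(.500,-.3805,-.02,-90.3)
"
```

```text
t 37.97 pos [ 0.4987 -0.3805 -0.0201] a -90.3 tilt [-0.014  0.002 -1.   ] -> delta [ 0.   -0.13 -0.01] turn 0.03 open 0.401 F [-2.7 -0.2  7.8]
```

View pics/s30.png

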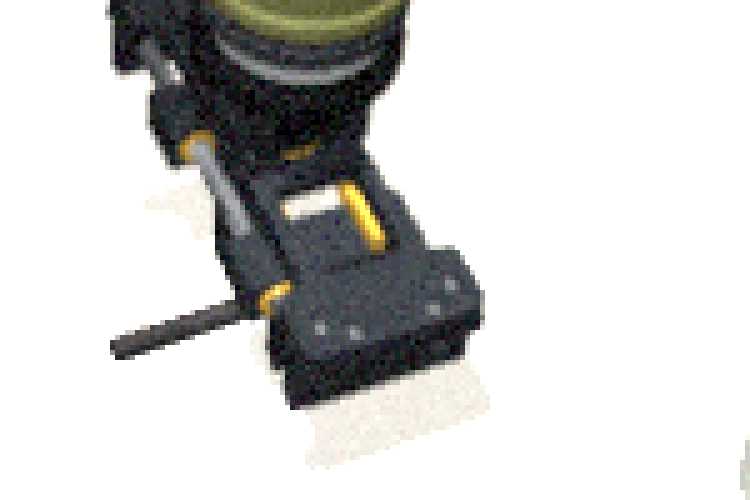

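send_rows(series=[{"delta_pos": [0,0,-0.3],"turn": 0,"jaw": 0.6},{"delta_pos": [0,0,-0.3],"turn": 0,"jaw": 0.6},{"delta_pos": [0,0,-0.3],"turn": 0,"jaw": 1},{"delta_pos": [0,0,-0.3],"turn": 0,"jaw": 1},{"delta_pos": [0,0,-0.3],"turn": 0,"jaw": 1},{"delta_pos": [0,0,-0.3],"turn": 0,"jaw": 1},{"delta_pos": [0,0,-0.3],"turn": 0,"jaw": 1},{"delta_pos": [0,0,-0.3],"turn": 0,"jaw": 1}], force=25)

```text
clock: 38.63
tool_pos: [0.4985, -0.3804, -0.0184]
eef_rot: [-0.705, 0.709, 0.006, -0.004]
contact_force: [-0.5, 0.1, 0.4]
opening: 0.124
```

send_rows(series=[{"delta_pos": [0,0,0],"turn": 0,"jaw": 1},{"delta_pos": [0,0,-1],"turn": 0,"jaw": 1},{"delta_pos": [0,0,-3],"turn": 0,"jaw": 1},{"delta_pos": [0,0,-6],"turn": 0,"jaw": 1},{"delta_pos": [0,0,-9],"turn": 0,"jaw": 1},{"delta_pos": [0,0,-12],"turn": 0,"jaw": 1},{"delta_pos": [0,0,-15],"turn": 0,"jaw": 1},{"delta_pos": [0,0,-16],"turn": 0,"jaw": 1}])

```text
clock: 39.3
tool_pos: [0.5035, -0.3817, 0.1471]
eef_rot: [-0.705, 0.709, 0.002, -0.003]
contact_force: [-0.0, -0.0, -0.7]
opening: 0.123
```

```bash
python3 -c "
from h import *
cv2.imwrite('pics/w31.png',vision.snapshot('wrist'))
im=vision.snapshot('side');b=cv2.resize(im[150:350,270:470],None,fx=3,fy=3,interpolation=cv2.INTER_NEAREST);cv2.imwrite('pics/s31.png',(b*1.6).clip(0,255).astype('uint8'))
t=place(np.array([[0,-.015,0]]),[.659,-.0054,.1734])[0];print(t)
go(t[0],t[1],.14,-80)
"
```

```text
[ 0.66158799 -0.02017506  0.        ]
t 39.4 pos [ 0.5024 -0.3816  0.1444] a -90.3 tilt [-0.01   0.001 -1.   ] -> delta [-36.22 -15.75   0.3 ] turn -10.28 open 0.122 F [ 0.  -0.  -0.4]
```

View pics/w31.png

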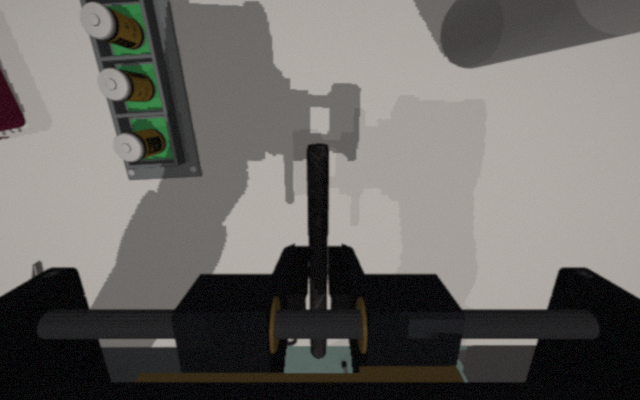

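View pics/s31.png

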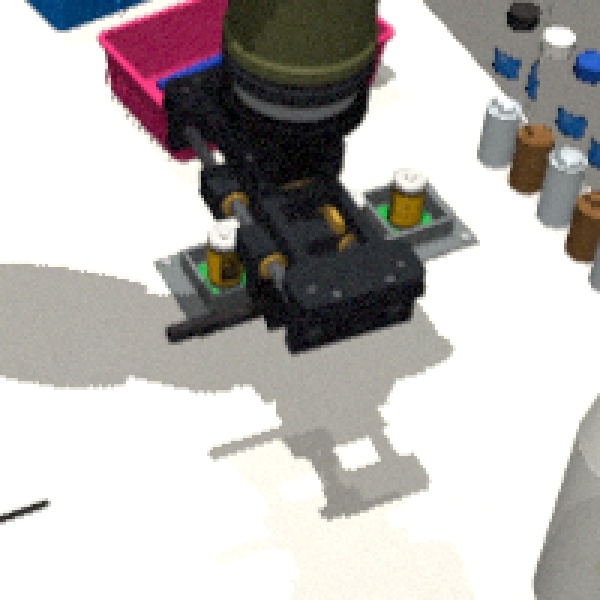

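```bash
python3 -c "
from h import *
c=vision.camera_params('side')
for y in (-.4745,-.442):
  for z in (0,.03,.064,.09): print(y,z,((proj(np.array([[.461,y,z],[.536,y,z]]),c)-[300,250])*5).round())
"
```

```text
-0.4745 0 [[277. 538.]
 [463. 471.]]
-0.4745 0.03 [[281. 492.]
 [471. 425.]]
-0.4745 0.064 [[286. 437.]
 [481. 370.]]
-0.4745 0.09 [[290. 393.]
 [489. 325.]]
-0.442 0 [[240. 464.]
 [423. 401.]]
-0.442 0.03 [[244. 418.]
 [430. 354.]]
-0.442 0.064 [[248. 362.]
 [439. 298.]]
-0.442 0.09 [[251. 318.]
 [446. 254.]]
```

send_rows(series=[{"delta_pos": [-2,-0.9,0],"turn": -1,"jaw": 1},{"delta_pos": [-5,-2.2,0],"turn": -3,"jaw": 1},{"delta_pos": [-8.5,-3.7,0],"turn": -5,"jaw": 1},{"delta_pos": [-12,-5.2,0],"turn": -7,"jaw": 1},{"delta_pos": [-15.5,-6.7,0],"turn": -9,"jaw": 1},{"delta_pos": [-19,-8.3,0],"turn": -10.3,"jaw": 1},{"delta_pos": [-22.5,-9.8,0],"turn": -10.3,"jaw": 1},{"delta_pos": [-25,-10.9,0],"turn": -10.3,"jaw": 1}])

```text
clock: 40.07
tool_pos: [0.6109, -0.1269, 0.1391]
eef_rot: [0.767, -0.641, -0.008, 0.003]
contact_force: [1.0, 0.3, -0.5]
opening: 0.12
```

```bash
python3 -c "
from h import *
go(.6615,-.020,.14,-80)
"
```

```text
t 40.07 pos [ 0.6109 -0.1269  0.1391] a -79.7 tilt [-0.017  0.006 -1.   ] -> delta [-9.62 -6.88 -0.11] turn 0.25 open 0.12 F [ 1.   0.3 -0.5]
```

send_rows(series=[{"delta_pos": [-2.5,-1.8,0],"turn": 0.2,"jaw": 1},{"delta_pos": [-5,-3.6,0],"turn": 0.2,"jaw": 1},{"delta_pos": [-7.2,-5.2,0],"turn": 0.2,"jaw": 1},{"delta_pos": [-8.8,-6.4,0],"turn": 0.2,"jaw": 1},{"delta_pos": [-9.3,-6.7,0],"turn": 0.2,"jaw": 1},{"delta_pos": [-9.3,-6.7,0],"turn": 0.2,"jaw": 1},{"delta_pos": [-9.3,-6.7,0],"turn": 0.2,"jaw": 1},{"delta_pos": [-9.3,-6.7,0],"turn": 0.2,"jaw": 1}])

```text
clock: 40.73
tool_pos: [0.6598, -0.0311, 0.1396]
eef_rot: [0.764, -0.645, -0.006, 0.005]
contact_force: [0.2, 0.5, -0.2]
opening: 0.119
```

```bash
python3 -c "
from h import *
cv2.imwrite('pics/w32.png',vision.snapshot('wrist'))
im=vision.snapshot('side');b=cv2.resize(im[80:280,250:450],None,fx=3,fy=3,interpolation=cv2.INTER_NEAREST);cv2.imwrite('pics/s32.png',(b*1.6).clip(0,255).astype('uint8'))
im=vision.snapshot('top');b=cv2.resize(im[80:240,150:350],None,fx=3,fy=3,interpolation=cv2.INTER_NEAREST);cv2.imwrite('pics/t32.png',(b*1.6).clip(0,255).astype('uint8'))
go(.6615,-.020,-.01,-80)
"
```

```text
t 40.88 pos [ 0.6603 -0.0304  0.1404] a -80.3 tilt [-0.015  0.002 -1.   ] -> delta [-0.94 -0.5  15.04] turn -0.31 open 0.123 F [ 0.1 -0.1 -0.2]
```

View pics/w32.png

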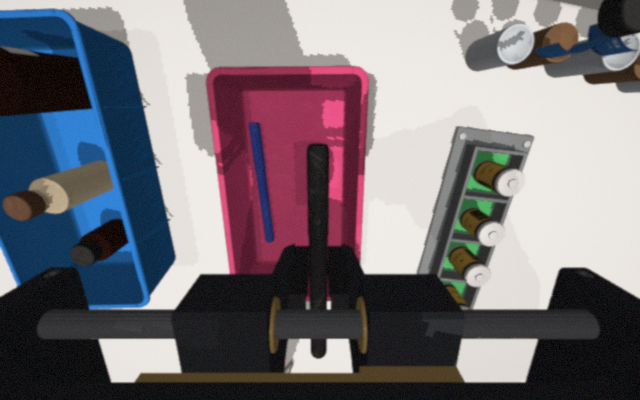

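View pics/s32.png

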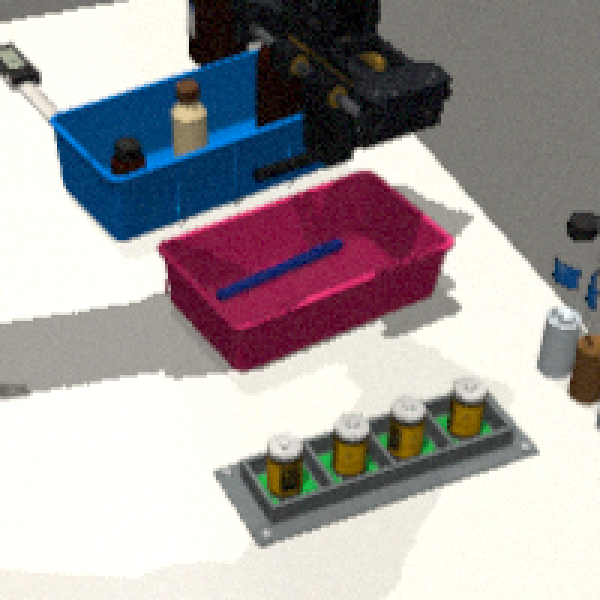

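View pics/t32.png

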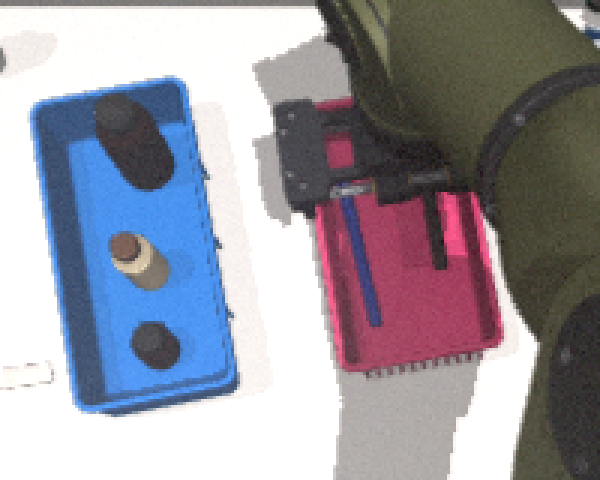

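send_rows(series=[{"delta_pos": [-0.5,-0.2,1],"turn": 0,"jaw": 1},{"delta_pos": [-0.9,-0.4,3.5],"turn": 0,"jaw": 1},{"delta_pos": [-0.9,-0.4,6],"turn": 0,"jaw": 1},{"delta_pos": [-0.9,-0.4,8.5],"turn": 0,"jaw": 1},{"delta_pos": [-0.9,-0.4,11],"turn": 0,"jaw": 1},{"delta_pos": [-0.9,-0.4,12.5],"turn": 0,"jaw": 1},{"delta_pos": [-0.9,-0.4,13],"turn": 0,"jaw": 1},{"delta_pos": [-0.9,-0.4,13],"turn": 0,"jaw": 1}])

```text
clock: 41.55
tool_pos: [0.6604, -0.0183, 0.0092]
eef_rot: [0.765, -0.644, -0.007, 0.004]
contact_force: [-0.5, 0.2, -0.1]
opening: 0.123
```

send_rows(series=[{"delta_pos": [0,0,0.4],"turn": 0,"jaw": 1},{"delta_pos": [0,0,0.8],"turn": 0,"jaw": 1},{"delta_pos": [0,0,1.2],"turn": 0,"jaw": 1},{"delta_pos": [0,0,1.5],"turn": 0,"jaw": 1},{"delta_pos": [0,0,1.7],"turn": 0,"jaw": 1},{"delta_pos": [0,0,1.7],"turn": 0,"jaw": 1}])

```text
clock: 42.05
tool_pos: [0.6609, -0.0183, -0.0067]
eef_rot: [0.765, -0.644, -0.006, 0.004]
contact_force: [0.0, -0.2, 0.2]
opening: 0.123
```

```bash
python3 -c "
from h import *
cv2.imwrite('pics/w33.png',vision.snapshot('wrist'))
im=vision.snapshot('side');b=cv2.resize(im[80:280,250:450],None,fx=3,fy=3,interpolation=cv2.INTER_NEAREST);cv2.imwrite('pics/s33.png',(b*1.6).clip(0,255).astype('uint8'))
go(.6615,-.020,-.014,-80)
"
```

```text
t 42.15 pos [ 0.6612 -0.0182 -0.0063] a -80.2 tilt [-0.014  0.003 -1.   ] -> delta [ 0.19 -0.01  0.77] turn -0.17 open 0.123 F [ 1.  -0.4 -0.3]
```

View pics/w33.png

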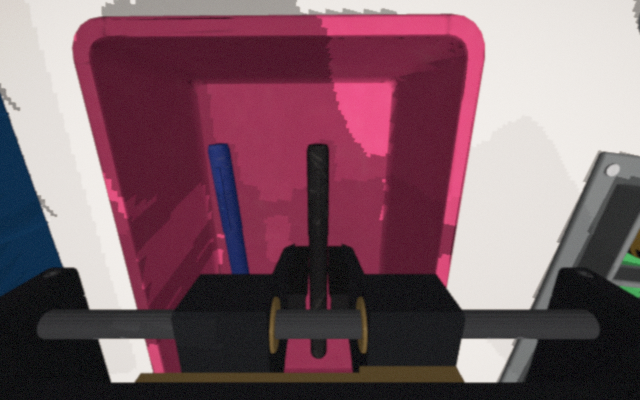

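View pics/s33.png

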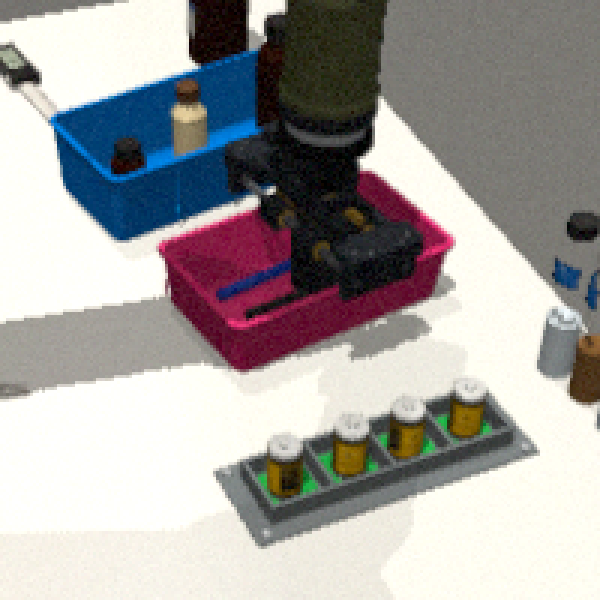

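Well placed; down a further 7 mm, checking force.

send_rows(series=[{"delta_pos": [0,0,0.2],"turn": 0,"jaw": 1},{"delta_pos": [0,0,0.4],"turn": 0,"jaw": 1},{"delta_pos": [0,0,0.6],"turn": 0,"jaw": 1},{"delta_pos": [0,0,0.7],"turn": 0,"jaw": 1},{"delta_pos": [0,0,0.7],"turn": 0,"jaw": 1},{"delta_pos": [0,0,0.7],"turn": 0,"jaw": 1}])

```text
clock: 42.65
tool_pos: [0.661, -0.0182, -0.0135]
eef_rot: [0.765, -0.644, -0.006, 0.003]
contact_force: [1.0, 0.2, -1.3]
opening: 0.12
```

send_rows(series=[{"delta_pos": [0,0,0.1],"turn": 0,"jaw": 1},{"delta_pos": [0,0,0.15],"turn": 0,"jaw": 1},{"delta_pos": [0,0,0.15],"turn": 0,"jaw": 1}])

```text
clock: 42.9
tool_pos: [0.6609, -0.0182, -0.015]
eef_rot: [0.765, -0.644, -0.006, 0.003]
contact_force: [-0.2, 0.1, 0.0]
opening: 0.119
```

Marker is at the floor level (within about half a mm). Release to a modest opening and rise.

send_rows(series=[{"delta_pos": [0,0,0],"turn": 0,"jaw": 0.75},{"delta_pos": [0,0,0],"turn": 0,"jaw": 0.75},{"delta_pos": [0,0,0],"turn": 0,"jaw": 0.75},{"delta_pos": [0,0,0],"turn": 0,"jaw": 0.75},{"delta_pos": [0,0,0],"turn": 0,"jaw": 0.75},{"delta_pos": [0,0,-0.5],"turn": 0,"jaw": 0.75},{"delta_pos": [0,0,-2],"turn": 0,"jaw": 0.75},{"delta_pos": [0,0,-4],"turn": 0,"jaw": 0.75}])

```text
clock: 43.57
tool_pos: [0.6605, -0.0184, 0.0251]
eef_rot: [0.765, -0.644, -0.007, 0.004]
contact_force: [0.7, -1.1, 0.6]
opening: 0.252
```

send_rows(series=[{"delta_pos": [0,0,-3],"turn": 0,"jaw": 0.7},{"delta_pos": [0,0,-6],"turn": 0,"jaw": 0.7},{"delta_pos": [0,0,-9],"turn": 0,"jaw": 0.6},{"delta_pos": [0,0,-12],"turn": 0,"jaw": 0.6},{"delta_pos": [0,0,-15],"turn": 0,"jaw": 0.6},{"delta_pos": [0,0,-17],"turn": 0,"jaw": 0.6},{"delta_pos": [0,0,-17],"turn": 0,"jaw": 0.6},{"delta_pos": [0,0,-17],"turn": 0,"jaw": 0.6}])

```text
clock: 44.23
tool_pos: [0.6647, -0.0186, 0.1975]
eef_rot: [0.765, -0.644, -0.005, 0.002]
contact_force: [0.1, -0.8, 0.6]
opening: 0.402
```

```bash
python3 -c "
from h import *
cv2.imwrite('pics/w34.png',vision.snapshot('wrist'))
im=vision.snapshot('side');b=cv2.resize(im[60:260,230:450],None,fx=3,fy=3,interpolation=cv2.INTER_NEAREST);cv2.imwrite('pics/s34.png',(b*1.6).clip(0,255).astype('uint8'))
im=vision.snapshot('top');b=cv2.resize(im[80:240,150:400],None,fx=3,fy=3,interpolation=cv2.INTER_NEAREST);cv2.imwrite('pics/t34.png',(b*1.6).clip(0,255).astype('uint8'))
go(.6615,-.020,-.014,-80)
"
```

```text
t 44.38 pos [ 0.663  -0.0192  0.194 ] a -80.2 tilt [-0.016  0.003 -1.   ] -> delta [ 0.17 -0.17 20.8 ] turn -0.16 open 0.398 F [ 0.3  0.4 -0.2]
```

View pics/w34.png

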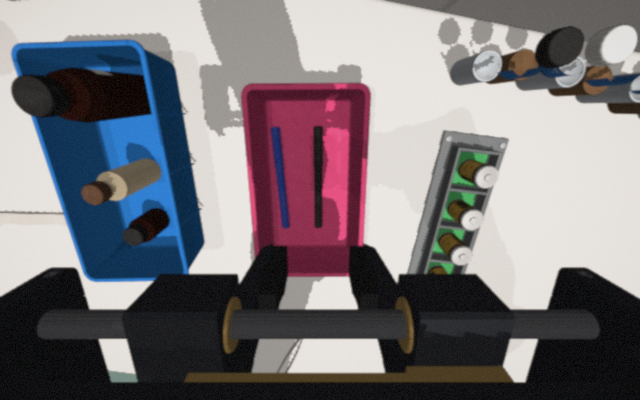

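View pics/s34.png

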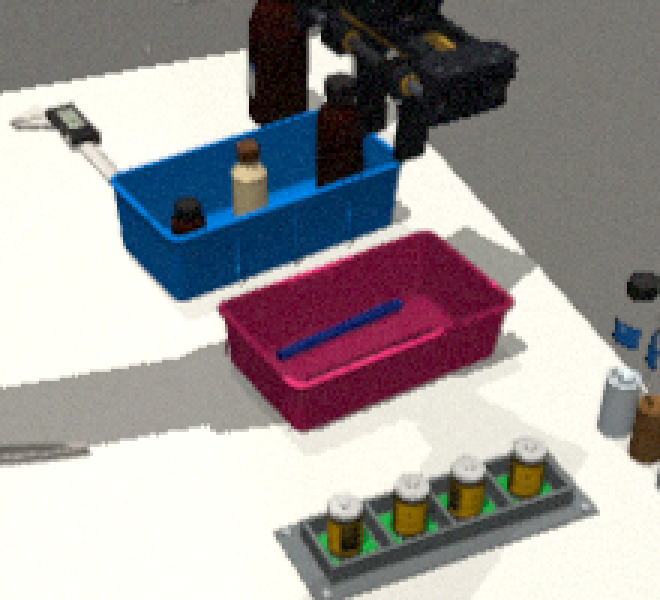

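View pics/t34.png

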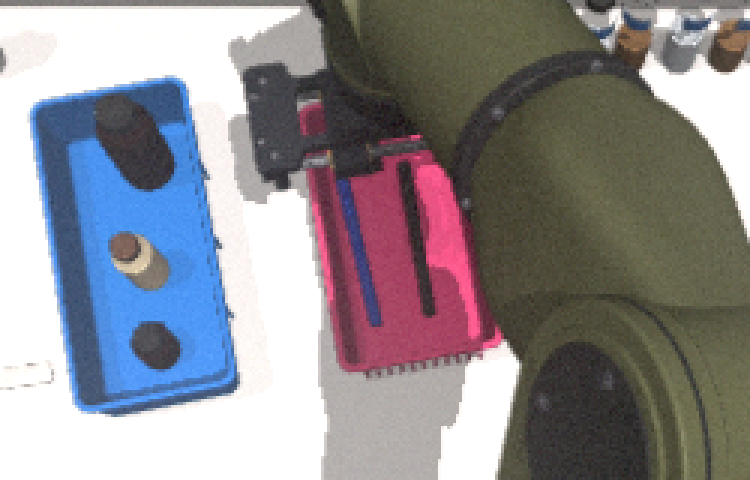

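send_rows(series=[{"delta_pos": [0,0,0],"turn": 0,"jaw": 0.6},{"delta_pos": [0,0,0],"turn": 0,"jaw": 0.6},{"delta_pos": [0,0,0],"turn": 0,"jaw": 0.6},{"delta_pos": [0,0,0],"turn": 0,"jaw": 0.6}])

```text
clock: 44.72
tool_pos: [0.6637, -0.0188, 0.1945]
eef_rot: [0.765, -0.644, -0.007, 0.004]
contact_force: [-0.1, -1.2, -0.5]
opening: 0.4
```

```bash
python3 -c "
from h import *
print(order.finish_job())
"
```

```text
the job is handed in; nothing more can be done
None
```

I handed the job in at about 45 s, with everything put away in the order asked. The brown pot and then the cream bottle went into the blue bin, the two cells into the empty tray bays, and the marker flat into the pink bin beside the blue pen.

**Final checks:** the last wrist, side and top pictures agree with each other. The pot and cream bottle stand upright and apart, and the tall bottle stands at its end as before. All four bays hold an upright cell. The marker lies flat in the pink bin; the bin's near wall hides it in the side view, so this rests on the wrist and top views. The gripper was about 19 cm up and touching nothing. The highest tool force reported at the end of a move was about 9 N, when the fingertips touched the table.

**What went wrong or disagreed:**
- **Fingertips:** they sit about 20 mm behind the reported TCP, not 11 mm ahead as the interface text says. The pot and bottle were therefore gripped higher than planned, by the cap or neck. The first attempt on a cell closed above it without moving it, and the lower retry held.
- **Joint limits:** on that retry joints 6 and 7 came very close to their limits, but stayed inside them. The tool stayed tilted by about 0.9° from then on, with no visible effect on the placing.
- **Wrist camera:** it read a few mm off the side and top cameras, which was within the clearances.

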